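# Set out a weighing place for the balm lesson

### The job

Set out this place for weighing: take the top cup off the nested stack, twisting it loose by at least an eighth of a turn before its foot is out of the lower cup, and stand it on the middle of the scale's steel plate, leaving the lower cup where it stands. On the long wooden board, stand the small dark bottle in the middle of the round cork mat and the tall metal bottle in the middle of the square cork mat, and put the squat green-lidded jar midway between the two mats, on the centre of the board. Keep everything upright all the time and let go of it all.

Things in the scene. Friction and masses are not known exactly. Their poses are not given: they have to be found in the camera images.
- cup_top: White plastic cup nested in a like cup. 76 mm high: cone up to 48 mm (31 mm wide at the foot, 50 at its top), then a shoulder and a straight grip band 60 mm wide up to the rim. Flat thumb tab at the rim, 18 mm wide, to 44 mm from the axis, on the cup's +x side. 50 g. Origin: centre of the underside, z up. Nested, its band is 76 to 104 mm above the table. Not locked: turns freely, 2 mm play.
- cup_low: Lower cup, same shape, 150 g, loose; stays where it stands. Origin: centre of the underside; tab on its +x side, facing away from the top cup's tab, so fingers closing along the cups' y clear both. The top cup's shoulder rests on its rim, feet 28 mm apart. Its band is as wide as the top cup's: fingertips must stay above 76 mm or they grip both. Starts at one of four places near the robot.
- amber: Small dark amber glass bottle, round, 45 mm across the body up to about 70 mm, then a shoulder and a black cap 25 mm across; 104 mm high, about 190 g. Origin: centre of the underside, z up. Starts standing at one of the four start places.
- metal_bottle: Tall aluminium bottle, round, 66 mm across, 158 mm high, about 420 g, with a pale screw cap 36 mm across that takes up the top 20 mm (firmly on; the bottle can be lifted by it). Origin: centre of the underside, z up. Starts standing at one of the four start places.
- jar: Squat round glass jar with a green screw lid, filled with dried petals, 60 mm across, 78 mm high, about 300 g; glass body straight from 5 to 60 mm, lid 52 mm across above 63 mm, fixed on. Origin: centre of the underside, z up. Starts standing at one of the four start places.
- board: Dark wooden board, fixed, 100 mm (its x) by 300 mm (its y), 12 mm thick, lying on the table. Origin: centre of its underside, z up; the board's top is at z = 12 mm. A cork mat lies 100 mm from its centre at each end; the 120 mm of wood between is bare. The board and the scale may change sides.
- mat_round: Round cork mat, fixed, 80 mm across, 3 mm thick, on one end of the board. Origin: centre of its underside; its top is 15 mm above the table.
- mat_square: Square cork mat, fixed, 80 by 80 mm, 3 mm thick, on the other end of the board. Origin: centre of its underside; its top is 15 mm above the table.
- plate (a point): Centre of the steel plate of the pocket scale, on its surface, 19 mm above the table; z up. The black scale is fixed and measures 106 mm (x) by 127 mm (y); the steel plate is 98 mm (x) by 94 mm (y), the strip with display and buttons lies on the +y side.
There are look-alikes about, which are no part of the job. Leave any blue or purple look-alike of the metal_bottle alone.

How it is judged:
By the outcome, as a careful person would: the job done as asked, in the order asked, and still so for the second after the job is handed in, with the robot touching nothing.
It also fails if it takes over 120 s, if anything falls off the work surface, if the arm or the gripper's body presses on something with over 40 N, if the wrist force passes 120 N, or if a joint passes its speed limit or range.

### The arm

A 6-joint arm with a two-finger parallel gripper is mounted at the origin on the work surface; the furniture and walls round the work are solid. World frame = base frame: x ahead of the robot, y to its left, z up, the work surface at z = 0. Lengths are in m, angles in rad, forces in N, time in s.
With the tool pointing down it reaches from about 0.3 to 0.875 m from the base axis. Payload 6.4 kg.
Tool frame: the origin (TCP) lies midway between the tips of the shut fingers; the grasp point (between the pads) lies 19 mm behind it (r.pinch_z is the z of the grasp point in the tool frame, in m); z points along the fingers, y is the direction in which the jaws open and shut (so a half turn about z gives the same grasp; the last joint's range is limited). The gripper opens to 88 mm and grips with 3 to 60 N. Pads are 18 mm wide; open, the fingers measure 123 mm over their backs; the gripper's body (75 mm by 187 mm) begins 45 mm behind the grasp point.
Start: joints at [1.036, 0.181, 1.607, -0, 1.354, -0.206], TCP at [0.186, 0.544, 0.239] pointing down, gripper open.
Joint ranges: [-2.99, 2.99], [-0.89, 2.07], [0.3, 2.58], [-1.14, 4.28], [0, 2.63], [-3.12, 3.12]. Speed limits (rad/s): [2.57, 2.57, 3.01, 3.14, 3.14, 3.14].

### API

Orientations are given as a 3x3 rotation matrix whose columns are the frame's x, y, z axes.
In Python, from bench import r gives the robot as it stands.
- The arm moves only by the tool arm_command, never from a script. Its argument "rows" is a list of rows, each an object of numbers: "hand": the finger opening in mm, from 0 to 88.1; "tx", "ty", "tz": the shift along the tool's x, y, z in mm; "rx", "ry", "rz": the turn, a rotation vector about the tool's x, y, z in degrees. A call has 1 to 10 rows; each row shifts and turns the pose as measured when the row begins, along the tool's axes as they then stand; what a row does not reach is not made up. A row lasts 1/10 s, in which the tool goes at most 50 mm and 8.59 degrees, less where a joint would pass 70% of its speed; a pose out of reach is approached as far as the arm can. A call is refused whole if a number of a shift passes 50 or a number of a turn 8.59, either way. A call with a gripper value outside its range is refused whole. The fingers move at their own pace and stop on an object; "newtons" is the grip in N (left out, the last holds). Time passes only in rows, so rows that do not move let the fingers close. It gives the time, the measured TCP pose, the force and the opening at its end, in the units of the state.
- r.sense(): the state, without advancing time (a new reading comes with each control period).
- r.camera(name): name is "scene" or "side" or "wrist"; returns the picture (384x512x3 uint8, blue, green, red); there is no depth.
- r.camera_model(name): a dict with "camera_matrix" (3x3 intrinsics, pixels), "k1" (the pictures are not rectified: a ray, as slopes to the right and down, at radius r is drawn at 1 + k1 r^2 times it, then the intrinsics apply), "position" and "orientation" of the camera in the world. Camera axes: x right, y down, z forward; pixel columns grow to the right and rows downward; lengths in m; the calibration is good to about 2 mm. A picture is of the moment at which its call begins: read the wrist's pose just before it. camera_model takes no time and is no camera call; for the wrist camera it gives the pose at the moment of the call.
- r.sign_off(): hands the job in, once; it reports no verdict.
The state is a dict: "time_s": time; "q": joint angles; "joint_velocities": joint speeds; "joint_efforts": joint torques, N m; "position": TCP position; "eef_rot": TCP orientation; "force": force on the tool from outside, world axes, zero at the start; "ft_torque": the same for the moment, N m; "width": opening from 0.0 (shut) to 1.0 (fully open).
Only numpy, scipy, OpenCV 4.12 (cv2) and the standard library are available. Lean on these libraries where they do the work, as an engineer would, in place of code of your own. Each camera call takes 0.05 s, during which the arm holds its last target. There are 200 camera calls.

## Working session

There is one attempt and no reset: what is moved stays moved. The work goes in short steps, Python scripts to look and compute and a tool call to move; the robot and the scene stay as the last step left them, time stands still between calls to the robot, and variables do not carry over. Pictures are saved under pics/ and viewed, about 12 in all and at most 16, crops included, and the job is handed in when it is done.

Besides the shell and the picture viewer there is one more tool, called as a command line: name --argument value ..., lists and objects as JSON in quotes. arm_command: Moves the arm, as the interface text tells. Its arguments: {"type":"object","properties":{"rows":{"type":"array","items":{"type":"object","properties":{"hand":{"type":"number"},"tx":{"type":"number"},"ty":{"type":"number"},"tz":{"type":"number"},"rx":{"type":"number"},"ry":{"type":"number"},"rz":{"type":"number"}}}},"newtons":{"type":"number"}},"required":["rows"]}

```bash
ls; mkdir -p pics
cat > h.py <<'E'
import numpy as np, cv2
from bench import r
def ray(name,u,v,m=None):
    m=m or r.camera_model(name); K=np.array(m["camera_matrix"]); 
    d=np.array([(u-K[0,2])/K[0,0],(v-K[1,2])/K[1,1]]); k=m["k1"]; s=d.copy()
    for _ in range(20): s=d/(1+k*(s@s))
    return np.array(m["position"]), np.array(m["orientation"])@np.array([s[0],s[1],1])
def onz(name,u,v,z,m=None):
    p,d=ray(name,u,v,m); return p+d*(z-p[2])/d[2]
def proj(name,P,m=None):
    m=m or r.camera_model(name); K=np.array(m["camera_matrix"])
    c=np.array(m["orientation"]).T@(np.array(P)-np.array(m["position"])); s=c[:2]/c[2]
    s=s*(1+m["k1"]*(s@s)); return np.array([K[0,0]*s[0]+K[0,2],K[1,1]*s[1]+K[1,2]])
E
python3 - <<'E'
from h import *
for n in("scene","side","wrist"):
    m=r.camera_model(n); print(n,np.round(m["position"],3),np.round(m["orientation"],2).tolist(),np.round(m["camera_matrix"],0).tolist(),m["k1"])
a=r.camera("scene");b=r.camera("side");c=r.camera("wrist")
for n,i in zip("abc",(a,b,c)): cv2.imwrite(f"pics/{n}0.png",cv2.resize(i,(800,600)))
print(r.sense(), r.pinch_z)
E
```

```text
pics
scene [ 0.095 -0.52   0.654] [[0.8, -0.41, 0.43], [-0.6, -0.54, 0.6], [-0.01, -0.74, -0.67]] [[375.0, 0.0, 256.0], [0.0, 375.0, 194.0], [0.0, 0.0, 1.0]] -0.040761854274914626
side [ 0.265 -0.771  0.704] [[0.96, -0.17, 0.21], [-0.27, -0.62, 0.74], [0.01, -0.77, -0.64]] [[406.0, 0.0, 258.0], [0.0, 406.0, 195.0], [0.0, 0.0, 1.0]] -0.14305117582300758
wrist [0.124 0.565 0.385] [[0.32, 0.92, 0.24], [0.95, -0.31, -0.08], [-0.0, 0.25, -0.97]] [[335.0, 0.0, 249.0], [0.0, 335.0, 189.0], [0.0, 0.0, 1.0]] -0.07318213966389608
{'time_s': 0.15, 'q': array([ 1.03568712e+00,  1.81372263e-01,  1.60777644e+00, -4.30334672e-06,
        1.35378302e+00, -2.06262967e-01]), 'joint_velocities': array([-0.00036492, -0.00243386, -0.00340332,  0.00025961, -0.00052601,
        0.00140171]), 'joint_efforts': array([ 1.23949074e-03, -4.34224463e+01, -3.42173409e+01,  7.02186953e-02,
        3.53892753e-02, -1.66061869e-05]), 'position': array([0.18544917, 0.54384279, 0.23801694]), 'eef_rot': array([[-9.46415791e-01,  3.22949979e-01, -6.79221962e-04],
       [ 3.22950581e-01,  9.46415126e-01, -1.15402543e-03],
       [ 2.70133450e-04, -1.31154302e-03, -9.99999103e-01]]), 'force': array([-0.03593848,  0.56872488,  0.53436574]), 'ft_torque': array([-0.02229126, -0.03855096,  0.01728093]), 'width': 1.0044758236141402} -0.0187
```

View pics/a0.png

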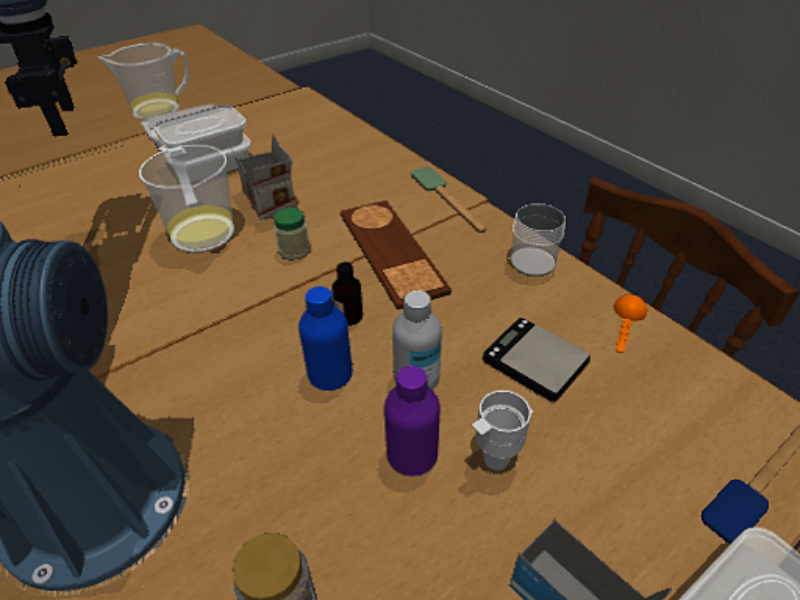

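View pics/b0.png

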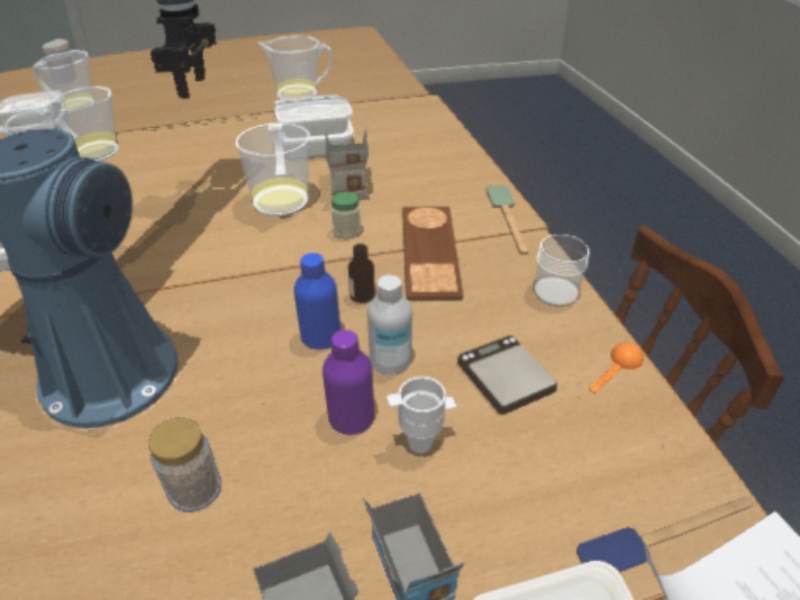

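Candidates, in scene-picture pixels (800 wide):
- **Metal bottle:** silver at (417,340). Blue (325,345) and purple (411,425) are look-alikes.
- **Jar:** green lid at (291,232). The brown-lid jar (270,570) is a look-alike.
- **Amber bottle:** (347,295).
- **Cup stack:** (500,430), with tabs at (482,427) and (528,412).
- **Scale:** (538,358).
- **Board:** round mat (372,216), square mat (415,279).

Run:
```python
from h import *
s=512/800
D=dict(metal=(.158,(418,299),(390,287)),amber=(.104,(346,267),(361,249)),jar=(.078,(289,215),(345,200)),cup=(.104,(504,407),(422,390)),
round=(.015,(372,216),(427,217)),square=(.015,(415,279),(433,277)),plate=(.019,(545,359),(510,373)),blue=(.158,(320,294),(313,261)),purple=(.158,(412,375),(345,340)),
tabT=(.104,(482,427),(396,400)),tabo=(.104,(528,412),(450,404)),
b1=(.012,(342,211),(403,208)),b2=(.012,(389,202),(449,207)),b3=(.012,(449,289),(461,294)),b4=(.012,(404,300),(407,295)),
s1=(.019,(521,320),(512,338)),s2=(.019,(589,355),(555,378)),s3=(.019,(555,396),(502,408)),s4=(.019,(485,353),(459,362)), pitcher=(.0,(200,235),(281,195)), box=(0,(272,205),(348,190)))
for k,(z,a,b) in D.items():
    print(k,np.round(onz("scene",a[0]*s,a[1]*s,z),3)[:2],np.round(onz("side",b[0]*s,b[1]*s,z),3)[:2])
a=cv2.imread("pics/a0.png")
```

```text
metal [ 0.435 -0.089] [ 0.434 -0.104]
amber [0.43  0.079] [0.431 0.072]
jar [0.445 0.29 ] [0.444 0.277]
cup [ 0.437 -0.251] [ 0.437 -0.252]
round [0.609 0.277] [0.609 0.273]
square [0.56  0.078] [0.56  0.079]
plate [ 0.597 -0.183] [ 0.598 -0.181]
blue [ 0.341 -0.006] [ 0.341 -0.015]
purple [ 0.353 -0.184] [ 0.353 -0.192]
tabT [ 0.397 -0.256] [ 0.401 -0.259]
tabo [ 0.454 -0.273] [ 0.464 -0.284]
b1 [0.575 0.331] [0.573 0.324]
b2 [0.667 0.301] [0.666 0.303]
b3 [0.591 0.026] [0.594 0.024]
b4 [0.515 0.049] [0.502 0.046]
s1 [ 0.627 -0.104] [ 0.632 -0.11 ]
s2 [ 0.654 -0.216] [ 0.66  -0.209]
s3 [ 0.558 -0.238] [ 0.561 -0.242]
s4 [ 0.536 -0.121] [ 0.532 -0.139]
pitcher [0.324 0.446] [0.335 0.467]
box [0.482 0.454] [0.481 0.448]
```

Run:
```python
from h import *
i=r.camera("scene");j=r.camera("side")
a=cv2.resize(i[150:310,180:390],None,fx=3.8,fy=3.8,interpolation=2)[:300*2]
a=cv2.resize(i[165:305,190:390],(800,560),interpolation=2)
cv2.imwrite("pics/crop1.png",a)
```

```text
(no output)
```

View pics/crop1.png

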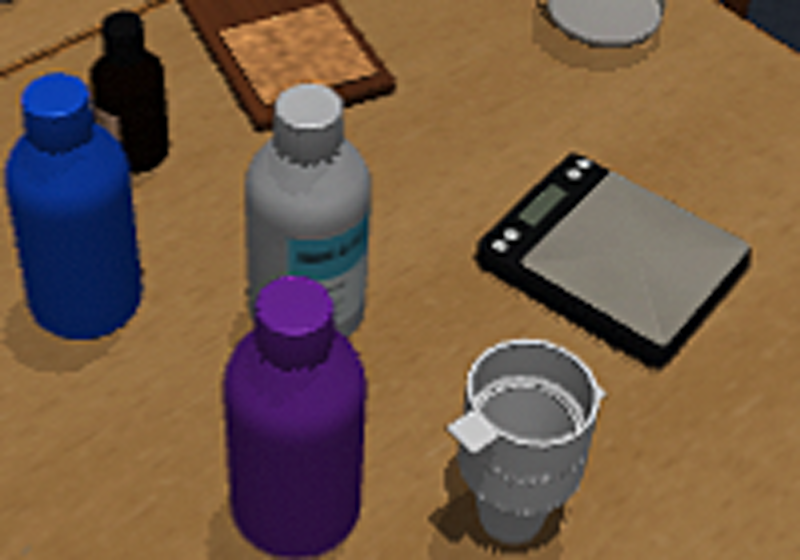

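The crop confirms the choice: silver bottle with a teal label, with purple in front of it and blue to its left. The stack's top tab points towards the robot at crop (472,430). Next I turn the jaws and go over the cup.

arm_command --rows '[{"tz":-15,"rz":-7.2,"hand":88},{"tz":-20,"rz":-7.2},{"tz":-20,"rz":-7.2},{"tz":-20,"rz":-7.2},{"tx":-25,"ty":-45},{"tx":-25,"ty":-45},{"tx":-25,"ty":-45},{"tx":-25,"ty":-45},{"tx":-25,"ty":-45},{"tx":-25,"ty":-45}]'

```text
invalid input at $.rows[0]: expected keys hand, tx, ty, tz, rx, ry, rz
```

```bash
cat >> h.py <<'E'
def yaw():
    R=np.array(r.sense()["eef_rot"]); return np.degrees(np.arctan2(R[1,1],R[0,1]))
def go(x,y,z,yw=None):
    "tool-frame mm to world target of TCP, from here; yaw of jaw axis"
    st=r.sense(); R=np.array(st["eef_rot"]); p=np.array(st["position"])
    d=R.T@(np.array([x,y,z])-p)*1000
    print("t",round(st["time_s"],2),"pos",np.round(p,4),"yaw",round(yaw(),1),"tilt",np.round(R[:,2],3),"q6",round(st["q"][5],2),"w",round(st["width"]*88.1,1),"F",np.round(st["force"],1))
    print("  go",np.round(d,1), "rz" , None if yw is None else round(-(yw-yaw()),1))
E
python3 -c "
from h import *
go(.437,-.252,.28,100)"
```

```text
t 0.25 pos [0.1855 0.544  0.2383] yaw 71.2 tilt [-0.    -0.001 -1.   ] q6 -0.21 w 88.1 F [0.  0.1 0.3]
  go [-495.  -672.2  -41.2] rz -28.8
```

arm_command --rows '[{"hand":88,"tx":0,"ty":0,"tz":-15,"rx":0,"ry":0,"rz":-7.2},{"hand":88,"tx":0,"ty":0,"tz":-20,"rx":0,"ry":0,"rz":-7.2},{"hand":88,"tx":0,"ty":0,"tz":-20,"rx":0,"ry":0,"rz":-7.2},{"hand":88,"tx":0,"ty":0,"tz":-20,"rx":0,"ry":0,"rz":-7.2},{"hand":88,"tx":-25,"ty":-45,"tz":0,"rx":0,"ry":0,"rz":0},{"hand":88,"tx":-25,"ty":-45,"tz":0,"rx":0,"ry":0,"rz":0},{"hand":88,"tx":-25,"ty":-45,"tz":0,"rx":0,"ry":0,"rz":0},{"hand":88,"tx":-25,"ty":-45,"tz":0,"rx":0,"ry":0,"rz":0},{"hand":88,"tx":-25,"ty":-45,"tz":0,"rx":0,"ry":0,"rz":0},{"hand":88,"tx":-25,"ty":-45,"tz":0,"rx":0,"ry":0,"rz":0}]'

```text
time_s: 1.25
position: [0.3792, 0.314, 0.3151]
eef_rot: [[-0.978, -0.207, -0.001], [-0.207, 0.978, -0.001], [0.001, -0.001, -1.0]]
force: [1.5, 1.1, 0.4]
width: 1.002
```

```bash
python3 -c "
from h import *
go(.437,-.252,.28,100)"
```

```text
t 1.25 pos [0.3792 0.314  0.3151] yaw 101.9 tilt [-0.001 -0.001 -1.   ] q6 -1.33 w 88.3 F [1.5 1.1 0.4]
  go [  60.5 -565.7   35.9] rz 1.9
```

arm_command --rows '[{"hand":88,"tx":6,"ty":-50,"tz":0,"rx":0,"ry":0,"rz":0},{"hand":88,"tx":6,"ty":-50,"tz":0,"rx":0,"ry":0,"rz":0},{"hand":88,"tx":6,"ty":-50,"tz":0,"rx":0,"ry":0,"rz":0},{"hand":88,"tx":6,"ty":-50,"tz":0,"rx":0,"ry":0,"rz":0},{"hand":88,"tx":6,"ty":-50,"tz":0,"rx":0,"ry":0,"rz":0},{"hand":88,"tx":6,"ty":-50,"tz":0,"rx":0,"ry":0,"rz":0},{"hand":88,"tx":6,"ty":-50,"tz":0,"rx":0,"ry":0,"rz":0},{"hand":88,"tx":6,"ty":-50,"tz":0,"rx":0,"ry":0,"rz":0},{"hand":88,"tx":6,"ty":-50,"tz":0,"rx":0,"ry":0,"rz":0},{"hand":88,"tx":6,"ty":-50,"tz":0,"rx":0,"ry":0,"rz":0}]'

```text
time_s: 2.25
position: [0.4222, -0.1844, 0.3171]
eef_rot: [[-0.978, -0.206, 0.007], [-0.206, 0.978, -0.003], [-0.006, -0.005, -1.0]]
force: [1.0, -0.1, 0.2]
width: 0.995
```

```bash
python3 -c "
from h import *
go(.437,-.252,.26,100)"
```

```text
t 2.25 pos [ 0.4222 -0.1844  0.3171] yaw 101.9 tilt [ 0.007 -0.003 -1.   ] q6 -2.45 w 87.7 F [ 1.  -0.1  0.2]
  go [ -0.2 -68.9  57.5] rz 1.9
```

arm_command --rows '[{"hand":88,"tx":0,"ty":-20,"tz":15,"rx":0,"ry":0,"rz":0},{"hand":88,"tx":0,"ty":-20,"tz":15,"rx":0,"ry":0,"rz":0},{"hand":88,"tx":0,"ty":-15,"tz":15,"rx":0,"ry":0,"rz":0},{"hand":88,"tx":0,"ty":0,"tz":0,"rx":0,"ry":0,"rz":0}]'

```text
time_s: 2.65
position: [0.4329, -0.2478, 0.2712]
eef_rot: [[-0.98, -0.197, 0.007], [-0.197, 0.98, -0.005], [-0.006, -0.007, -1.0]]
force: [0.4, 0.4, -0.6]
width: 1.0
```

```bash
python3 -c "
from h import *
go(.437,-.252,.26,100)
m=r.camera_model('wrist'); i=r.camera('wrist'); cv2.imwrite('pics/w1.png',cv2.resize(i,(800,600)))
import pickle; pickle.dump(m,open('m1.pkl','wb'))
print(np.array(m['position']))"
```

```text
t 2.65 pos [ 0.4329 -0.2478  0.2712] yaw 101.4 tilt [ 0.007 -0.005 -1.   ] q6 -2.53 w 88.1 F [ 0.4  0.4 -0.6]
  go [-3.1 -4.9 11.2] rz 1.4
[ 0.36821384 -0.26017025  0.41757075]
```

View pics/w1.png

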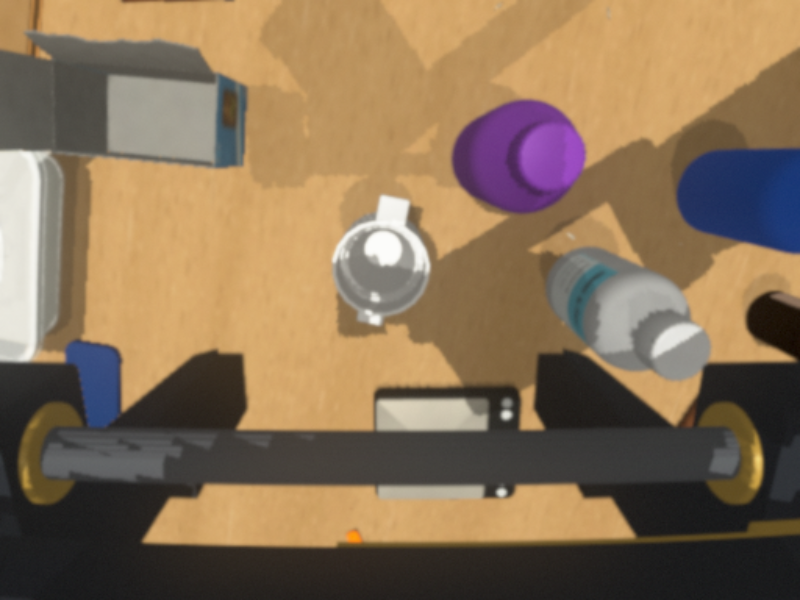

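The wrist view shows the cup rim centred near (382,267), the top tab at (393,209), and the lower tab at (371,320).

```bash
python3 -c "
from h import *
import pickle
m=pickle.load(open('m1.pkl','rb')); s=.64
i=cv2.imread('pics/w1.png')
for n,u,v,z in (('rim',382,267,.104),('rimL',334,267,.104),('rimR',430,267,.104),('tab',393,209,.103),('ltab',371,320,.075),('metal',681,349,.158),('purple',550,157,.158),('amber',790,310,.07),('scaleTL',376,392,.019),('plR',489,400,.019)):
    print(n,np.round(onz('wrist',u*s,v*s,z,m),4)[:2])
c=onz('wrist',382*s,267*s,.104,m);t=onz('wrist',393*s,209*s,.103,m)
print(np.degrees(np.arctan2(*(t-c)[1::-1])))
go(c[0],c[1],.13)
"
```

```text
rim [ 0.4344 -0.2536]
rimL [ 0.4402 -0.2824]
rimR [ 0.4286 -0.2249]
tab [ 0.3987 -0.254 ]
ltab [ 0.4784 -0.2533]
metal [ 0.4352 -0.0882]
purple [ 0.3536 -0.1856]
amber [0.4137 0.0419]
scaleTL [ 0.5574 -0.2364]
plR [ 0.546  -0.1424]
-179.46106772835134
t 2.7 pos [ 0.4332 -0.2472  0.2723] yaw 101.4 tilt [ 0.008 -0.006 -1.   ] q6 -2.53 w 88.1 F [ 0.3 -0.3  0.1]
  go [  1.1  -5.5 142.4] rz None
```

arm_command --rows '[{"hand":88,"tx":0,"ty":0,"tz":25,"rx":-0.2,"ry":0.2,"rz":5.7},{"hand":88,"tx":0,"ty":0,"tz":35,"rx":-0.2,"ry":0.2,"rz":5.7},{"hand":88,"tx":0,"ty":0,"tz":35,"rx":0,"ry":0,"rz":0},{"hand":88,"tx":0,"ty":0,"tz":25,"rx":0,"ry":0,"rz":0},{"hand":88,"tx":0,"ty":0,"tz":5,"rx":0,"ry":0,"rz":0}]'

```text
time_s: 3.2
position: [0.4373, -0.2457, 0.1512]
eef_rot: [[-1.0, 0.005, 0.009], [0.005, 1.0, -0.006], [-0.009, -0.006, -1.0]]
force: [0.3, 1.0, 0.9]
width: 0.999
```

```bash
python3 -c "
from h import *
go(.436,-.2527,.081,90)
m=r.camera_model('wrist'); i=r.camera('wrist'); cv2.imwrite('pics/w2.png',cv2.resize(i,(800,600)))
import pickle; pickle.dump(m,open('m2.pkl','wb'))
"
```

```text
t 3.2 pos [ 0.4373 -0.2457  0.1512] yaw 89.7 tilt [ 0.009 -0.006 -1.   ] q6 -2.32 w 88.0 F [0.3 1.  0.9]
  go [ 1.9 -6.6 70.3] rz -0.3
```

View pics/w2.png

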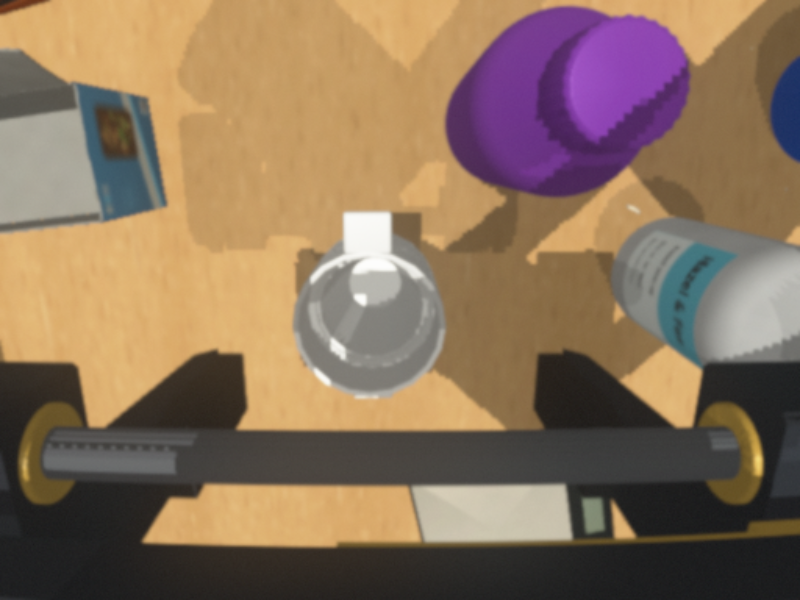

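Rim centre is about (369,323). The tab points straight up at (367,231), so the jaw alignment is good.

```bash
python3 -c "
from h import *
import pickle
m=pickle.load(open('m2.pkl','rb')); s=.64
for n,u,v,z in (('rim',369,323,.104),('L',294,323,.104),('R',444,323,.104),('T',369,250,.104),('B',369,397,.104),('tab',367,213,.103)):
    print(n,np.round(onz('wrist',u*s,v*s,z,m),4)[:2])
# where does a point 13mm above the tcp project
st=r.sense();R=np.array(st['eef_rot']);p=np.array(st['position']);print(proj('wrist',p,m)/s)
go(.4355,-.2535,.081,90)
"
```

```text
rim [ 0.4347 -0.2543]
L [ 0.4346 -0.2836]
R [ 0.4348 -0.2252]
T [ 0.406  -0.2538]
B [ 0.4662 -0.2549]
tab [ 0.3923 -0.2544]
[390.07494418 381.61924477]
t 3.25 pos [ 0.4376 -0.2459  0.1518] yaw 89.7 tilt [ 0.01  -0.007 -1.   ] q6 -2.32 w 87.9 F [-0.4 -0.  -1.2]
  go [ 2.8 -7.1 70.8] rz -0.3
```

arm_command --rows '[{"hand":88,"tx":2,"ty":-6,"tz":0,"rx":-0.4,"ry":0.5,"rz":0},{"hand":88,"tx":0.5,"ty":-2,"tz":20,"rx":0,"ry":0,"rz":0},{"hand":88,"tx":0,"ty":0,"tz":25,"rx":0,"ry":0,"rz":0},{"hand":88,"tx":0,"ty":0,"tz":20,"rx":0,"ry":0,"rz":0},{"hand":88,"tx":0,"ty":0,"tz":0,"rx":0,"ry":0,"rz":0}]'

```text
time_s: 3.75
position: [0.4412, -0.2596, 0.0964]
eef_rot: [[-1.0, 0.002, 0.012], [0.002, 1.0, -0.011], [-0.012, -0.011, -1.0]]
force: [-0.3, 0.1, -0.5]
width: 0.995
```

```bash
python3 -c "
from h import *
go(.4355,-.2538,.081,90)
"
```

```text
t 3.75 pos [ 0.4412 -0.2596  0.0964] yaw 89.9 tilt [ 0.012 -0.011 -1.   ] q6 -2.33 w 87.7 F [-0.3  0.1 -0.5]
  go [ 5.9  6.  15.3] rz -0.1
```

arm_command --rows '[{"hand":88,"tx":6,"ty":6,"tz":8,"rx":-0.6,"ry":0.7,"rz":0},{"hand":88,"tx":0,"ty":0,"tz":0,"rx":0,"ry":0,"rz":0}]'

```text
time_s: 3.95
position: [0.4365, -0.255, 0.0912]
eef_rot: [[-1.0, 0.002, 0.002], [0.002, 1.0, -0.002], [-0.002, -0.002, -1.0]]
force: [-0.5, -0.4, 0.7]
width: 0.999
```

```bash
python3 -c "
from h import *
go(.4355,-.2538,.081,90)
"
```

```text
t 3.95 pos [ 0.4365 -0.255   0.0912] yaw 89.9 tilt [ 0.002 -0.002 -1.   ] q6 -2.33 w 88.0 F [-0.5 -0.4  0.7]
  go [ 1.1  1.3 10.2] rz -0.1
```

arm_command --rows '[{"hand":88,"tx":0,"ty":0,"tz":0,"rx":0,"ry":0,"rz":0}]'

```text
time_s: 4.05
position: [0.4372, -0.2557, 0.0925]
eef_rot: [[-1.0, 0.002, 0.004], [0.002, 1.0, -0.004], [-0.004, -0.004, -1.0]]
force: [1.0, 0.7, 0.3]
width: 1.001
```

```bash
python3 -c "
from h import *
go(.4355,-.2538,.081,90)
"
```

```text
t 4.05 pos [ 0.4372 -0.2557  0.0925] yaw 89.9 tilt [ 0.004 -0.004 -1.   ] q6 -2.33 w 88.2 F [1.  0.7 0.3]
  go [ 1.8  1.9 11.5] rz -0.1
```

arm_command --rows '[{"hand":88,"tx":2,"ty":2,"tz":8,"rx":-0.3,"ry":0.3,"rz":0},{"hand":88,"tx":1,"ty":1,"tz":6,"rx":-0.2,"ry":0.2,"rz":0},{"hand":88,"tx":0.7,"ty":0.7,"tz":1.3,"rx":-0.1,"ry":0.1,"rz":0}]'

```text
time_s: 4.35
position: [0.4344, -0.2527, 0.0782]
eef_rot: [[-1.0, 0.001, -0.005], [0.001, 1.0, 0.005], [0.005, 0.005, -1.0]]
force: [-0.1, -0.0, -0.4]
width: 0.995
```

```bash
python3 -c "
from h import *
go(.4355,-.2538,.081,90)
m=r.camera_model('wrist'); i=r.camera('wrist'); cv2.imwrite('pics/w3.png',cv2.resize(i,(800,600)))
"
```

```text
t 4.35 pos [ 0.4344 -0.2527  0.0782] yaw 89.9 tilt [-0.005  0.005 -1.   ] q6 -2.33 w 87.6 F [-0.1 -0.  -0.4]
  go [-1.1 -1.1 -2.8] rz -0.1
```

View pics/w3.png

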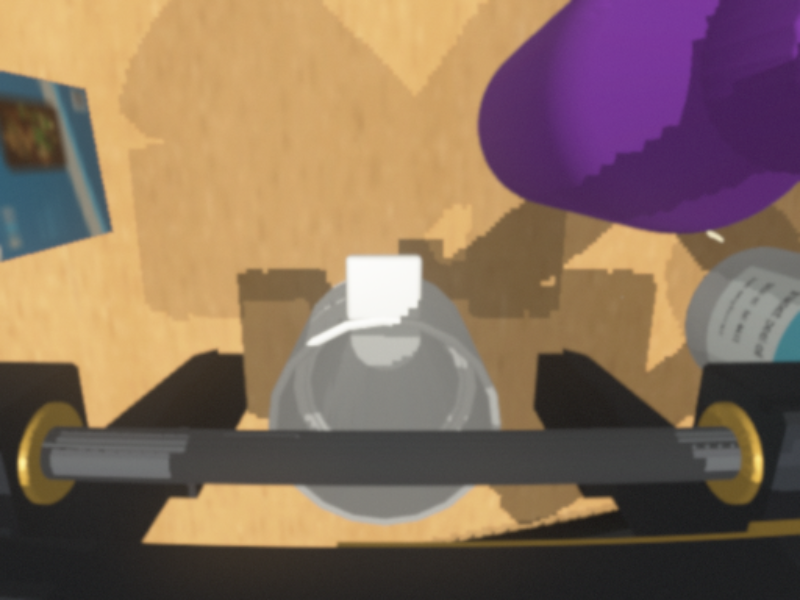

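arm_command --rows '[{"hand":88,"tx":-0.4,"ty":-0.6,"tz":-1.5,"rx":0.2,"ry":-0.2,"rz":0},{"hand":70,"tx":0.6,"ty":0.6,"tz":1.2,"rx":-0.1,"ry":0.1,"rz":0}]' --newtons 12

```text
time_s: 4.6
position: [0.434, -0.2525, 0.0783]
eef_rot: [[-1.0, 0.001, -0.004], [0.001, 1.0, 0.003], [0.004, 0.003, -1.0]]
force: [-0.6, 0.4, 0.4]
width: 0.93
```

```bash
python3 -c "
from h import *
go(.4355,-.254,.081,90)
"
```

```text
t 4.6 pos [ 0.434  -0.2525  0.0783] yaw 89.9 tilt [-0.004  0.003 -1.   ] q6 -2.33 w 81.9 F [-0.6  0.4  0.4]
  go [-1.4 -1.5 -2.7] rz -0.1
```

arm_command --rows '[{"hand":70,"tx":-1.4,"ty":-1.5,"tz":-2.7,"rx":0.15,"ry":-0.2,"rz":0},{"hand":70,"tx":0,"ty":0,"tz":0,"rx":0,"ry":0,"rz":0}]'

```text
time_s: 4.8
position: [0.4356, -0.2542, 0.0812]
eef_rot: [[-1.0, 0.001, 0.0], [0.001, 1.0, 0.001], [-0.0, 0.001, -1.0]]
force: [-0.2, -0.5, 0.9]
width: 0.796
```

```bash
python3 -c "
from h import *
go(.4355,-.254,.081,90)
"
```

```text
t 4.8 pos [ 0.4356 -0.2542  0.0812] yaw 89.9 tilt [ 0.     0.001 -1.   ] q6 -2.33 w 70.2 F [-0.2 -0.5  0.9]
  go [0.1 0.2 0.2] rz -0.1
```

arm_command --rows '[{"hand":50,"tx":0,"ty":0,"tz":0,"rx":0,"ry":0,"rz":0},{"hand":50,"tx":0,"ty":0,"tz":0,"rx":0,"ry":0,"rz":0},{"hand":50,"tx":0,"ty":0,"tz":0,"rx":0,"ry":0,"rz":0}]' --newtons 12

```text
time_s: 5.1
position: [0.4357, -0.2543, 0.0815]
eef_rot: [[-1.0, 0.001, 0.001], [0.001, 1.0, 0.0], [-0.001, 0.0, -1.0]]
force: [0.1, -0.3, 0.1]
width: 0.686
```

```bash
python3 -c "
from h import *
go(.4355,-.254,.081,90)
"
```

```text
t 5.1 pos [ 0.4357 -0.2543  0.0815] yaw 89.9 tilt [ 0.001  0.    -1.   ] q6 -2.33 w 60.5 F [ 0.1 -0.3  0.1]
  go [0.2 0.3 0.5] rz -0.1
```

arm_command --rows '[{"hand":50,"tx":0,"ty":0,"tz":-5,"rx":0,"ry":0,"rz":0},{"hand":50,"tx":0,"ty":0,"tz":0,"rx":0,"ry":0,"rz":0},{"hand":50,"tx":0,"ty":0,"tz":0,"rx":0,"ry":0,"rz":6},{"hand":50,"tx":0,"ty":0,"tz":0,"rx":0,"ry":0,"rz":6},{"hand":50,"tx":0,"ty":0,"tz":0,"rx":0,"ry":0,"rz":6}]'

```text
time_s: 5.6
position: [0.4357, -0.2543, 0.0872]
eef_rot: [[-0.948, 0.32, 0.001], [0.32, 0.948, 0.0], [-0.001, 0.0, -1.0]]
force: [0.4, 0.0, 0.2]
width: 0.687
```

```bash
python3 -c "
from h import *
go(.4357,-.2543,.087,28)
"
```

```text
t 5.6 pos [ 0.4357 -0.2543  0.0872] yaw 71.4 tilt [ 0.001  0.    -1.   ] q6 -2.01 w 60.5 F [0.4 0.  0.2]
  go [-0.   0.   0.2] rz 43.4
```

Very steady. I twist on.

arm_command --rows '[{"hand":50,"tx":0,"ty":0,"tz":0,"rx":0,"ry":0,"rz":7},{"hand":50,"tx":0,"ty":0,"tz":0,"rx":0,"ry":0,"rz":7},{"hand":50,"tx":0,"ty":0,"tz":0,"rx":0,"ry":0,"rz":7},{"hand":50,"tx":0,"ty":0,"tz":0,"rx":0,"ry":0,"rz":7},{"hand":50,"tx":0,"ty":0,"tz":0,"rx":0,"ry":0,"rz":7},{"hand":50,"tx":0,"ty":0,"tz":0,"rx":0,"ry":0,"rz":7},{"hand":50,"tx":0,"ty":0,"tz":0,"rx":0,"ry":0,"rz":0}]'

```text
time_s: 6.3
position: [0.4357, -0.2543, 0.0878]
eef_rot: [[-0.462, 0.887, 0.001], [0.887, 0.462, -0.0], [-0.001, 0.001, -1.0]]
force: [0.2, -0.0, -0.7]
width: 0.686
```

```bash
python3 -c "
from h import *
go(.4357,-.2543,.087,28)
m=r.camera_model('wrist'); i=r.camera('wrist'); cv2.imwrite('pics/w4.png',cv2.resize(i,(800,600)))
"
```

```text
t 6.3 pos [ 0.4357 -0.2543  0.0878] yaw 27.5 tilt [ 0.001 -0.    -1.   ] q6 -1.24 w 60.4 F [ 0.2 -0.  -0.7]
  go [ 0.  -0.   0.8] rz -0.5
```

View pics/w4.png

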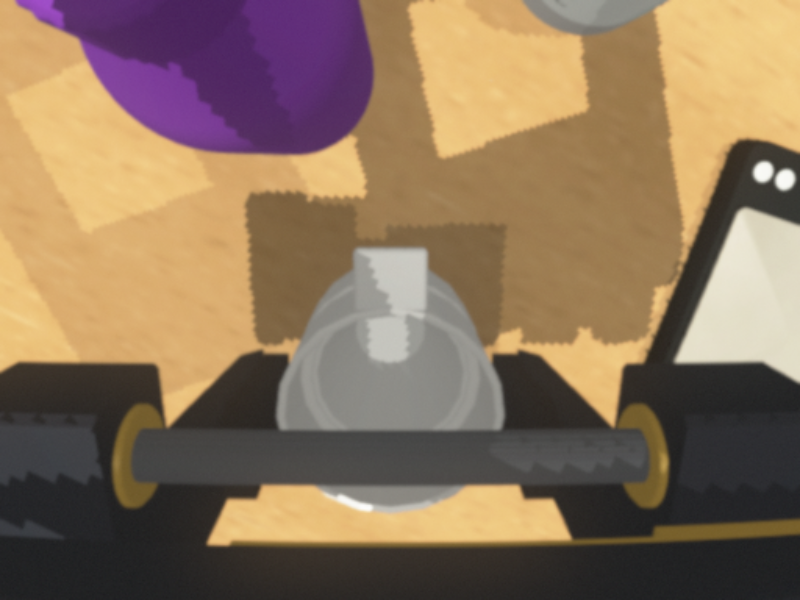

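The tab is still centred at image top (390,280) after 62° of turn, so the cup turned with the gripper. Lifting straight up.

arm_command --rows '[{"hand":50,"tx":0,"ty":0,"tz":-10,"rx":0,"ry":0,"rz":0},{"hand":50,"tx":0,"ty":0,"tz":-15,"rx":0,"ry":0,"rz":0},{"hand":50,"tx":0,"ty":0,"tz":-20,"rx":0,"ry":0,"rz":0},{"hand":50,"tx":0,"ty":0,"tz":-25,"rx":0,"ry":0,"rz":0},{"hand":50,"tx":0,"ty":0,"tz":-25,"rx":0,"ry":0,"rz":0},{"hand":50,"tx":0,"ty":0,"tz":-25,"rx":0,"ry":0,"rz":0},{"hand":50,"tx":0,"ty":0,"tz":0,"rx":0,"ry":0,"rz":0}]'

```text
time_s: 7.05
position: [0.4353, -0.254, 0.2158]
eef_rot: [[-0.482, 0.876, 0.001], [0.876, 0.482, -0.0], [-0.001, 0.001, -1.0]]
force: [0.3, 0.0, -0.1]
width: 0.685
```

```bash
python3 -c "
from h import *
go(.54,-.21,.2)
"
```

```text
t 7.05 pos [ 0.4353 -0.254   0.2158] yaw 28.8 tilt [ 0.001 -0.    -1.   ] q6 -1.27 w 60.3 F [ 0.3  0.  -0.1]
  go [-11.9 112.9  15.9] rz None
```

```bash
python3 -c "
from h import *
m=r.camera_model('wrist'); i=r.camera('wrist'); cv2.imwrite('pics/w5.png',cv2.resize(i,(800,600)))
j=r.camera('side'); 
import pickle; pickle.dump(m,open('m5.pkl','wb'))
"
```

```text
(no output)
```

View pics/w5.png

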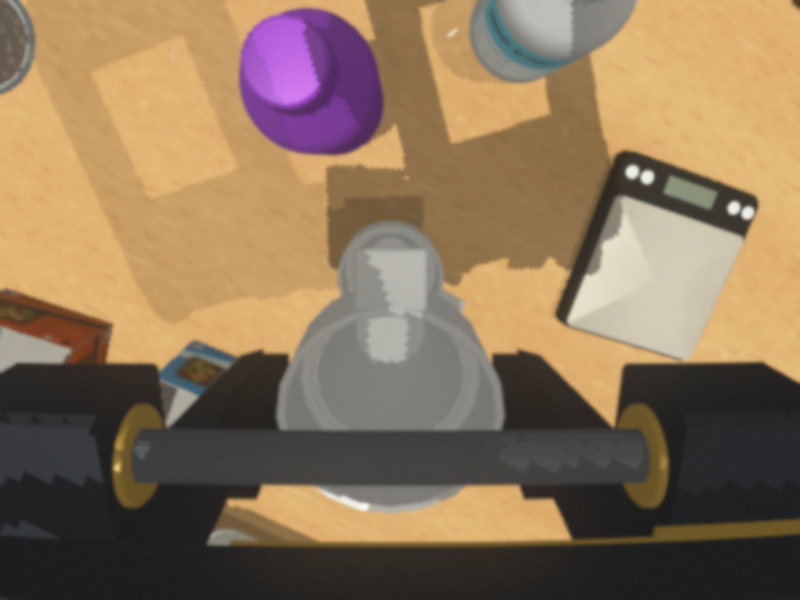

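The cup is free and the lower cup still stands (390,265). The plate corners are about (619,195), (747,238), (688,359) and (566,324).

```bash
python3 -c "
from h import *
import pickle
m=pickle.load(open('m5.pkl','rb')); s=.64
P=[onz('wrist',u*s,v*s,.019,m) for u,v in((619,195),(747,238),(688,359),(566,324))]
print(np.round(P,4)[:,:2],np.mean(P,0)); print([round(float(np.linalg.norm(P[i]-P[i-1]))*1000) for i in range(4)])
go(.598,-.182,.14)
go(.598,-.182,.0735)
"
```

```text
[[ 0.5466 -0.1442]
 [ 0.6422 -0.1232]
 [ 0.6584 -0.2146]
 [ 0.5645 -0.2355]] [ 0.60293515 -0.17936394  0.019     ]
[93, 98, 93, 96]
t 7.15 pos [ 0.4338 -0.2526  0.2121] yaw 28.7 tilt [-0.003  0.004 -1.   ] q6 -1.27 w 60.5 F [-0.2 -0.2 -1.2]
  go [-17.3 178.   71.8] rz None
t 7.15 pos [ 0.4338 -0.2526  0.2121] yaw 28.7 tilt [-0.003  0.004 -1.   ] q6 -1.27 w 60.5 F [-0.2 -0.2 -1.2]
  go [-17.6 178.1 138.3] rz None
```

```bash
python3 -c "
from h import *
P=[onz('scene',190+u/4,165+v/4,.019) for u,v in((611,172),(749,246),(662,346),(523,262))]
print(np.round(P,4)[:,:2],np.mean(P,0)); print([round(float(np.linalg.norm(P[i]-P[i-1]))*1000) for i in range(4)])
"
```

```text
[[ 0.6372 -0.1254]
 [ 0.656  -0.2154]
 [ 0.5622 -0.2349]
 [ 0.5449 -0.1459]] [ 0.60007558 -0.18040732  0.019     ]
[95, 92, 96, 91]
```

arm_command --rows '[{"hand":50,"tx":-3,"ty":30,"tz":0,"rx":0,"ry":0,"rz":0},{"hand":50,"tx":-4,"ty":40,"tz":5,"rx":0,"ry":0,"rz":0},{"hand":50,"tx":-4,"ty":40,"tz":10,"rx":0,"ry":0,"rz":0},{"hand":50,"tx":-4,"ty":40,"tz":20,"rx":0,"ry":0,"rz":0},{"hand":50,"tx":-3,"ty":25,"tz":20,"rx":0,"ry":0,"rz":0},{"hand":50,"tx":0,"ty":0,"tz":0,"rx":0,"ry":0,"rz":0},{"hand":50,"tx":0,"ty":0,"tz":0,"rx":0,"ry":0,"rz":0}]'

```text
time_s: 7.85
position: [0.5952, -0.1787, 0.1429]
eef_rot: [[-0.484, 0.875, -0.018], [0.875, 0.484, 0.011], [0.018, -0.01, -1.0]]
force: [-0.6, 0.2, -0.2]
width: 0.69
```

```bash
python3 -c "
from h import *
go(.6,-.181,.0735)
"
```

```text
t 7.85 pos [ 0.5952 -0.1787  0.1429] yaw 29.0 tilt [-0.018  0.011 -1.   ] q6 -0.99 w 60.8 F [-0.6  0.2 -0.2]
  go [-5.6  3.8 69.3] rz None
```

arm_command --rows '[{"hand":50,"tx":-5,"ty":4,"tz":10,"rx":-0.6,"ry":-1.0,"rz":0},{"hand":50,"tx":0,"ty":0,"tz":20,"rx":0,"ry":0,"rz":0},{"hand":50,"tx":0,"ty":0,"tz":15,"rx":0,"ry":0,"rz":0},{"hand":50,"tx":0,"ty":0,"tz":0,"rx":0,"ry":0,"rz":0},{"hand":50,"tx":0,"ty":0,"tz":0,"rx":0,"ry":0,"rz":0}]'

```text
time_s: 8.35
position: [0.597, -0.1832, 0.0966]
eef_rot: [[-0.483, 0.876, -0.002], [0.876, 0.483, 0.0], [0.001, -0.002, -1.0]]
force: [1.0, -0.2, -0.2]
width: 0.689
```

```bash
cat >> h.py <<'E'
def fix():
    R=np.array(r.sense()["eef_rot"]); t=R.T@np.array([0,0,-1]); print("  fix rx",round(-np.degrees(t[1]),2),"ry",round(np.degrees(t[0]),2))
E
python3 -c "
from h import *
go(.6015,-.180,.0735);fix()
"
```

```text
t 8.35 pos [ 0.597  -0.1832  0.0966] yaw 28.9 tilt [-0.002  0.    -1.   ] q6 -0.99 w 60.7 F [ 1.  -0.2 -0.2]
  go [ 0.6  5.5 23.1] rz None
  fix rx -0.09 ry -0.08
```

arm_command --rows '[{"hand":50,"tx":0.5,"ty":5.5,"tz":8,"rx":0,"ry":0,"rz":0},{"hand":50,"tx":0,"ty":0,"tz":6,"rx":0,"ry":0,"rz":0},{"hand":50,"tx":0,"ty":0,"tz":0,"rx":0,"ry":0,"rz":0},{"hand":50,"tx":0,"ty":0,"tz":0,"rx":0,"ry":0,"rz":0}]'

```text
time_s: 8.75
position: [0.6029, -0.1809, 0.0839]
eef_rot: [[-0.483, 0.876, 0.001], [0.876, 0.483, -0.001], [-0.002, 0.0, -1.0]]
force: [0.7, -0.1, -0.2]
width: 0.685
```

```bash
python3 -c "
from h import *
go(.6015,-.180,.0735);fix()
"
```

```text
t 8.75 pos [ 0.6029 -0.1809  0.0839] yaw 28.9 tilt [ 0.001 -0.001 -1.   ] q6 -0.98 w 60.3 F [ 0.7 -0.1 -0.2]
  go [ 1.5 -0.8 10.4] rz None
  fix rx 0.02 ry 0.09
```

arm_command --rows '[{"hand":50,"tx":1,"ty":-1,"tz":5,"rx":0,"ry":0,"rz":0},{"hand":50,"tx":0,"ty":0,"tz":4,"rx":0,"ry":0,"rz":0},{"hand":50,"tx":0,"ty":0,"tz":0,"rx":0,"ry":0,"rz":0},{"hand":50,"tx":0,"ty":0,"tz":0,"rx":0,"ry":0,"rz":0}]'

```text
time_s: 9.15
position: [0.6018, -0.1805, 0.0746]
eef_rot: [[-0.483, 0.876, 0.002], [0.876, 0.483, -0.002], [-0.002, 0.001, -1.0]]
force: [-0.6, -0.4, -1.0]
width: 0.685
```

```bash
python3 -c "
from h import *
go(.6015,-.180,.0725);fix()
i=r.camera('side')[190:290,240:400]; cv2.imwrite('pics/s6.png',cv2.resize(i,(800,500),interpolation=2))
"
```

```text
t 9.15 pos [ 0.6018 -0.1805  0.0746] yaw 28.9 tilt [ 0.002 -0.002 -1.   ] q6 -0.98 w 60.4 F [-0.6 -0.4 -1. ]
  go [ 0.5 -0.   2.1] rz None
  fix rx 0.04 ry 0.12
```

View pics/s6.png

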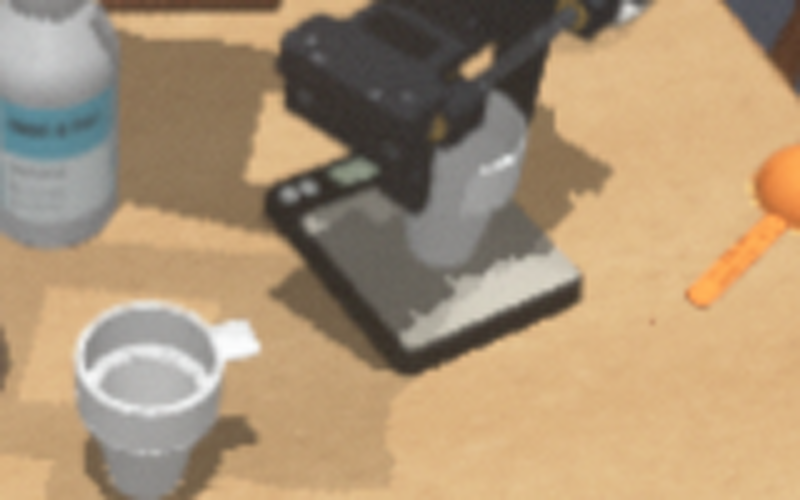

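The cup hangs just above the middle of the plate, with the foot near (445,255), and the lower cup is undisturbed. I lower until it touches.

arm_command --rows '[{"hand":50,"tx":0.3,"ty":0,"tz":1.5,"rx":0,"ry":0,"rz":0},{"hand":50,"tx":0,"ty":0,"tz":0.8,"rx":0,"ry":0,"rz":0},{"hand":50,"tx":0,"ty":0,"tz":0,"rx":0,"ry":0,"rz":0}]'

```text
time_s: 9.5
position: [0.602, -0.1806, 0.073]
eef_rot: [[-0.483, 0.876, 0.003], [0.876, 0.483, -0.002], [-0.003, 0.001, -1.0]]
force: [0.4, -0.2, -0.9]
width: 0.687
```

```bash
python3 -c "
from h import *
go(.6015,-.180,.0725);fix()
"
```

```text
t 9.5 pos [ 0.602  -0.1806  0.073 ] yaw 28.9 tilt [ 0.003 -0.002 -1.   ] q6 -0.98 w 60.5 F [ 0.4 -0.2 -0.9]
  go [ 0.8 -0.2  0.5] rz None
  fix rx 0.07 ry 0.19
```

arm_command --rows '[{"hand":50,"tx":0.5,"ty":0,"tz":1.2,"rx":0,"ry":0.2,"rz":0},{"hand":50,"tx":0,"ty":0,"tz":0.5,"rx":0,"ry":0,"rz":0}]'

```text
time_s: 9.7
position: [0.6025, -0.181, 0.0729]
eef_rot: [[-0.483, 0.876, 0.002], [0.876, 0.483, -0.001], [-0.002, 0.002, -1.0]]
force: [-1.9, 0.9, 3.7]
width: 0.688
```

```bash
python3 -c "
from h import *
go(.6015,-.180,.0725);fix()
"
```

```text
t 9.7 pos [ 0.6025 -0.181   0.0729] yaw 28.9 tilt [ 0.002 -0.001 -1.   ] q6 -0.98 w 60.6 F [-1.9  0.9  3.7]
  go [ 1.3 -0.4  0.4] rz None
  fix rx 0.09 ry 0.1
```

Contact. Release and lift.

arm_command --rows '[{"hand":70,"tx":0,"ty":0,"tz":-0.5,"rx":0,"ry":0,"rz":0},{"hand":80,"tx":0,"ty":0,"tz":0,"rx":0,"ry":0,"rz":0},{"hand":84,"tx":0,"ty":0,"tz":0,"rx":0,"ry":0,"rz":0},{"hand":84,"tx":0,"ty":0,"tz":-20,"rx":0,"ry":0,"rz":0},{"hand":84,"tx":0,"ty":0,"tz":-30,"rx":0,"ry":0,"rz":0},{"hand":84,"tx":0,"ty":0,"tz":-50,"rx":0,"ry":0,"rz":0},{"hand":84,"tx":0,"ty":0,"tz":-50,"rx":0,"ry":0,"rz":0},{"hand":84,"tx":0,"ty":0,"tz":-40,"rx":0,"ry":0,"rz":0},{"hand":84,"tx":0,"ty":0,"tz":-20,"rx":0,"ry":0,"rz":0},{"hand":84,"tx":0,"ty":0,"tz":0,"rx":0,"ry":0,"rz":0}]'

```text
time_s: 10.7
position: [0.6006, -0.1796, 0.2871]
eef_rot: [[-0.483, 0.876, -0.004], [0.876, 0.483, 0.004], [0.005, -0.001, -1.0]]
force: [-1.1, 0.1, -0.3]
width: 0.955
```

```bash
python3 -c "
from h import *
import pickle
go(.43,.076,.3,90);fix()
m=r.camera_model('wrist'); i=r.camera('wrist'); j=r.camera('scene')[200:310,280:400]
pickle.dump(m,open('m6.pkl','wb'))
cv2.imwrite('pics/w6.png',np.hstack([cv2.resize(i,(480,360)),cv2.resize(j,(320,360))]))
cv2.imwrite('pics/w6full.png',i)
"
```

```text
t 10.7 pos [ 0.6006 -0.1796  0.2871] yaw 28.9 tilt [-0.004  0.004 -1.   ] q6 -0.98 w 84.2 F [-1.1  0.1 -0.3]
  go [306.2 -25.9 -11.3] rz -61.1
  fix rx -0.07 ry -0.28
```

View pics/w6.png

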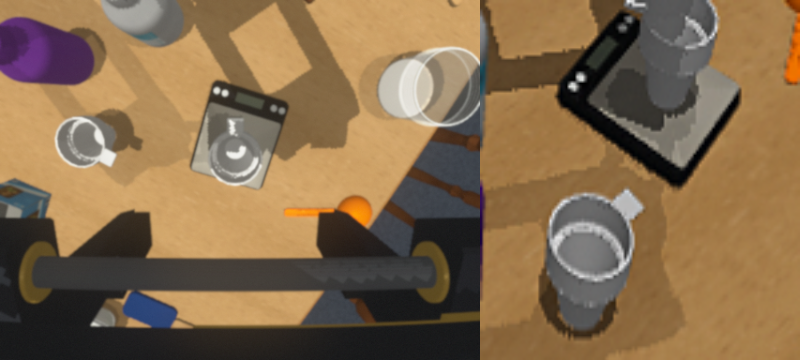

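The cup stands on the plate at (237,155) and the lower cup stands at (85,142). I'll add a row planner and check the numbers.

```bash
cat >> h.py <<'E'
def path(x,y,z,yw,n):
    "n equal rows with turn spread; prints tx ty tz rz per row"
    st=r.sense(); p=np.array(st["position"]); d=(np.array([x,y,z])-p)/n*1000; y0=yaw(); dy=(yw-y0)/n
    for k in range(n):
        a=np.radians(y0+dy*k); X=np.array([-np.sin(a),np.cos(a)])
        Y=np.array([np.cos(a),np.sin(a)])
        if k==0: X*=1
        R=np.array(st["eef_rot"]); X=X*np.sign(X@R[:2,0]) if k==0 else X
        print(np.round([X@d[:2],Y@d[:2],-d[2]]).astype(int).tolist(),round(-dy,1))
E
python3 -c "
from h import *
import pickle
m=pickle.load(open('m6.pkl','rb')); s=512/480
print(onz('wrist',235*s,157*s,.095,m), onz('wrist',80*s,142*s,.076,m))
go(.43,.076,.26,-46);path(.43,.076,.26,-46,10)
"
```

```text
[ 0.6013341  -0.17921924  0.095     ] [ 0.43594999 -0.25358539  0.076     ]
t 10.8 pos [ 0.5992 -0.1789  0.2831] yaw 28.9 tilt [-0.009  0.006 -1.   ] q6 -0.98 w 84.1 F [ 0.7 -0.4 -0.5]
  go [304.6 -24.9  26.2] rz 74.9
[30, -3, 2] 7.5
[30, -6, 2] 7.5
[29, -10, 2] 7.5
[27, -14, 2] 7.5
[25, -17, 2] 7.5
[23, -21, 2] 7.5
[20, -23, 2] 7.5
[17, -26, 2] 7.5
[13, -28, 2] 7.5
[9, -29, 2] 7.5
```

arm_command --rows '[{"hand":84,"tx":30,"ty":-3,"tz":2,"rx":0,"ry":-0.5,"rz":7.5},{"hand":84,"tx":30,"ty":-6,"tz":2,"rx":0,"ry":0,"rz":7.5},{"hand":84,"tx":29,"ty":-10,"tz":2,"rx":0,"ry":0,"rz":7.5},{"hand":84,"tx":27,"ty":-14,"tz":2,"rx":0,"ry":0,"rz":7.5},{"hand":84,"tx":25,"ty":-17,"tz":2,"rx":0,"ry":0,"rz":7.5},{"hand":84,"tx":23,"ty":-21,"tz":2,"rx":0,"ry":0,"rz":7.5},{"hand":84,"tx":20,"ty":-23,"tz":2,"rx":0,"ry":0,"rz":7.5},{"hand":84,"tx":17,"ty":-26,"tz":2,"rx":0,"ry":0,"rz":7.5},{"hand":84,"tx":13,"ty":-28,"tz":2,"rx":0,"ry":0,"rz":7.5},{"hand":84,"tx":9,"ty":-29,"tz":2,"rx":0,"ry":0,"rz":7.5}]'

```text
time_s: 11.8
position: [0.4175, 0.0893, 0.238]
eef_rot: [[0.759, 0.649, -0.048], [0.65, -0.76, 0.011], [-0.03, -0.04, -0.999]]
force: [0.7, 0.3, -0.4]
width: 0.955
```

arm_command --rows '[{"hand":84,"tx":0,"ty":0,"tz":0,"rx":0,"ry":0,"rz":0},{"hand":84,"tx":0,"ty":0,"tz":0,"rx":0,"ry":0,"rz":0}]'

```text
time_s: 12.0
position: [0.413, 0.092, 0.2334]
eef_rot: [[0.757, 0.65, -0.057], [0.652, -0.758, 0.012], [-0.035, -0.046, -0.998]]
force: [0.1, -0.3, -0.1]
width: 0.955
```

```bash
python3 -c "
from h import *
import pickle
go(.43,.076,.2,-46);fix()
m=r.camera_model('wrist'); i=r.camera('wrist'); 
pickle.dump(m,open('m7.pkl','wb'))
cv2.imwrite('pics/w7.png',cv2.resize(i,(800,600)))
"
```

```text
t 12.0 pos [0.413  0.092  0.2334] yaw -49.4 tilt [-0.057  0.012 -0.998] q6 0.79 w 84.1 F [ 0.1 -0.3 -0.1]
  go [ 3.6 24.7 32.2] rz -3.4
  fix rx -2.63 ry 2.02
```

View pics/w7.png

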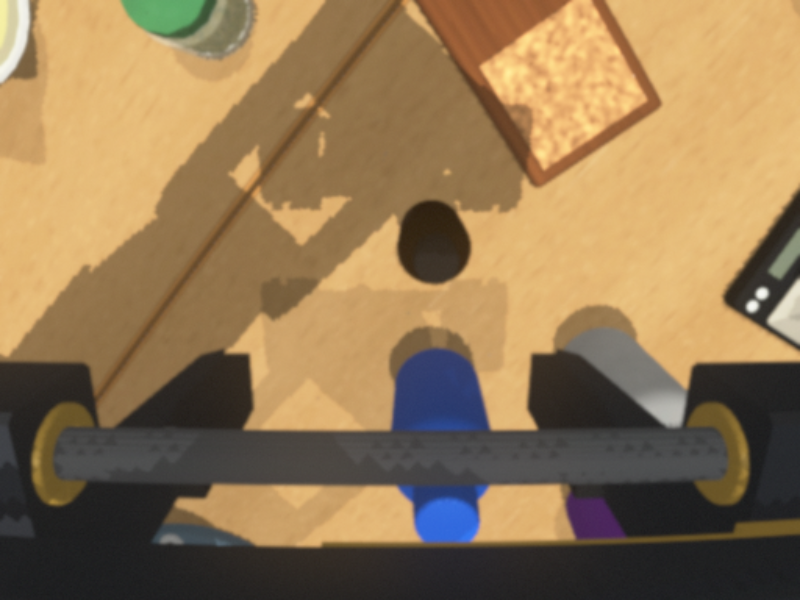

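Dark bottle at (434,241), with the square mat at upper right, its corners at (480,68), (541,166) and (650,101). I fit the bottle's silhouette.

```bash
cat >> h.py <<'E'
def sil(cam,x,y,rings,m):
    a=np.linspace(0,2*np.pi,36)
    return cv2.convexHull(np.array([proj(cam,[x+R*np.cos(t),y+R*np.sin(t),z],m) for R,z in rings for t in a],np.float32))
def fitsil(cam,mask,rings,x0,m):
    from scipy.optimize import minimize
    pts,=[np.column_stack(np.nonzero(mask)[::-1]).astype(np.float32)]
    lo,hi=np.percentile(pts,1,0),np.percentile(pts,99,0)
    def f(p):
        h=sil(cam,*p,rings,m)[:,0]; return ((h.min(0)-pts.min(0))**2+(h.max(0)-pts.max(0))**2).sum()
    q=minimize(f,x0,method="Nelder-Mead",options=dict(xatol=1e-5,fatol=1e-3)); return q.x,q.fun
AMB=[(.0225,0.002),(.0225,.07),(.0125,.104)]
def big(mask):
    n,l,s,c=cv2.connectedComponentsWithStats(mask.astype(np.uint8)); return l==1+np.argmax(s[1:,4])
E
python3 -c "
from h import *
import pickle
m=pickle.load(open('m7.pkl','rb'));i=cv2.resize(cv2.imread('pics/w7.png'),(512,384),interpolation=cv2.INTER_AREA)
mk=np.zeros((384,512),bool); mk[115:200,240:315]=(i.max(2)<60)[115:200,240:315]; mk=big(mk)
print(mk.sum(),[ (v.min(),v.max()) for v in np.nonzero(mk)])
(x,y),e=fitsil('wrist',mk,AMB,(.43,.076),m);print(x,y,e)
s=.64
for u,v in((480,68),(541,166),(650,101)): print(np.round(onz('wrist',u*s,v*s,.015,m),4)[:2])
print(onz('wrist',165*s,0*s,.078,m))
go(x,y,.2,-46);path(x,y,.12,-46,4);fix()
"
```

```text
1290 [(np.int64(130), np.int64(175)), (np.int64(256), np.int64(297))]
0.4314764838724805 0.08464231621737707 80.13020324707031
[0.5315 0.13  ]
[0.5128 0.0569]
[0.5902 0.0327]
[0.43924996 0.28351214 0.078     ]
t 12.05 pos [0.4129 0.0918 0.2333] yaw -49.4 tilt [-0.057  0.012 -0.998] q6 0.79 w 84.1 F [-0.7  0.2 -0.4]
  go [10.6 19.1 32.1] rz -3.4
[2, 4, 28] -0.9
[2, 4, 28] -0.9
[2, 4, 28] -0.9
[2, 4, 28] -0.9
  fix rx -2.67 ry 2.04
```

arm_command --rows '[{"hand":80,"tx":5,"ty":10,"tz":10,"rx":-2.6,"ry":2,"rz":-3.4},{"hand":80,"tx":5,"ty":10,"tz":25,"rx":0,"ry":0,"rz":0},{"hand":80,"tx":0,"ty":0,"tz":25,"rx":0,"ry":0,"rz":0},{"hand":80,"tx":0,"ty":0,"tz":10,"rx":0,"ry":0,"rz":0},{"hand":80,"tx":0,"ty":0,"tz":0,"rx":0,"ry":0,"rz":0}]'

```text
time_s: 12.55
position: [0.4354, 0.0797, 0.1581]
eef_rot: [[0.716, 0.698, -0.002], [0.698, -0.716, 0.001], [-0.001, -0.002, -1.0]]
force: [0.4, 1.2, 0.2]
width: 0.907
```

```bash
python3 -c "
from h import *
import pickle
fix()
m=r.camera_model('wrist'); i=r.camera('wrist'); pickle.dump(m,open('m8.pkl','wb')); cv2.imwrite('pics/w8.png',i)
p=r.sense()['position']; u=proj('wrist',[.4315,.08,.05],m).astype(int); print(u)
for T in (60,75,90):
    mk=np.zeros((384,512),bool); w=(slice(max(0,u[1]-60),min(230,u[1]+60)),slice(u[0]-55,u[0]+55)); mk[w]=(i.max(2)<T)[w]; mk=big(mk)
    print(T,mk.sum(),[ (v.min(),v.max()) for v in np.nonzero(mk)],fitsil('wrist',mk,AMB,(.43,.076),m))
go(.4315,.08,.046,-46)
"
```

```text
fix rx -0.1 ry 0.03
[245 189]
60 3088 [(np.int64(154), np.int64(226)), (np.int64(215), np.int64(270))] (array([0.43089062, 0.08246327]), np.float64(37.767433166503906))
75 3203 [(np.int64(154), np.int64(227)), (np.int64(214), np.int64(270))] (array([0.43033242, 0.08242859]), np.float64(27.053918838500977))
90 3291 [(np.int64(153), np.int64(227)), (np.int64(214), np.int64(271))] (array([0.43082444, 0.08239972]), np.float64(17.338258743286133))
t 12.6 pos [0.4357 0.0798 0.1588] yaw -45.7 tilt [-0.001  0.001 -1.   ] q6 0.71 w 80.1 F [-0.5 -0.6 -0.2]
  go [ -2.9  -3.  112.8] rz 0.3
```

arm_command --rows '[{"hand":80,"tx":-2,"ty":-4.5,"tz":15,"rx":0,"ry":0,"rz":0},{"hand":80,"tx":0,"ty":0,"tz":30,"rx":0,"ry":0,"rz":0},{"hand":80,"tx":0,"ty":0,"tz":30,"rx":0,"ry":0,"rz":0},{"hand":80,"tx":0,"ty":0,"tz":15,"rx":0,"ry":0,"rz":0},{"hand":80,"tx":0,"ty":0,"tz":0,"rx":0,"ry":0,"rz":0},{"hand":80,"tx":0,"ty":0,"tz":0,"rx":0,"ry":0,"rz":0}]'

```text
time_s: 13.2
position: [0.4385, 0.0799, 0.0735]
eef_rot: [[0.715, 0.699, 0.012], [0.699, -0.715, -0.0], [0.008, 0.009, -1.0]]
force: [-1.4, -0.7, 0.7]
width: 0.909
```

```bash
python3 -c "
from h import *
go(.4308,.0815,.046,-46);fix()
"
```

```text
t 13.2 pos [0.4385 0.0799 0.0735] yaw -45.7 tilt [ 0.012 -0.    -1.   ] q6 0.71 w 80.1 F [-1.4 -0.7  0.7]
  go [-4.6 -6.8 27.4] rz 0.3
  fix rx 0.5 ry -0.47
```

arm_command --rows '[{"hand":80,"tx":-4.5,"ty":-6.5,"tz":5,"rx":0.5,"ry":-0.5,"rz":0},{"hand":80,"tx":0,"ty":0,"tz":10,"rx":0,"ry":0,"rz":0},{"hand":80,"tx":0,"ty":0,"tz":8,"rx":0,"ry":0,"rz":0},{"hand":80,"tx":0,"ty":0,"tz":0,"rx":0,"ry":0,"rz":0}]'

```text
time_s: 13.6
position: [0.4332, 0.0812, 0.0524]
eef_rot: [[0.715, 0.699, 0.006], [0.699, -0.715, -0.001], [0.003, 0.005, -1.0]]
force: [-0.7, 0.4, 0.2]
width: 0.908
```

```bash
python3 -c "
from h import *
go(.4308,.0815,.046,-46);fix()
"
```

```text
t 13.6 pos [0.4332 0.0812 0.0524] yaw -45.6 tilt [ 0.006 -0.001 -1.   ] q6 0.71 w 80.0 F [-0.7  0.4  0.2]
  go [-1.6 -1.9  6.3] rz 0.4
  fix rx 0.26 ry -0.19
```

arm_command --rows '[{"hand":80,"tx":-2,"ty":-2,"tz":6,"rx":0.3,"ry":-0.2,"rz":0},{"hand":60,"tx":0,"ty":0,"tz":0,"rx":0,"ry":0,"rz":0},{"hand":35,"tx":0,"ty":0,"tz":0,"rx":0,"ry":0,"rz":0},{"hand":35,"tx":0,"ty":0,"tz":0,"rx":0,"ry":0,"rz":0},{"hand":35,"tx":0,"ty":0,"tz":0,"rx":0,"ry":0,"rz":0}]' --newtons 20

```text
time_s: 14.1
position: [0.4303, 0.0813, 0.0458]
eef_rot: [[0.715, 0.699, -0.001], [0.699, -0.715, 0.001], [-0.001, -0.001, -1.0]]
force: [0.2, 0.5, 0.6]
width: 0.567
```

```bash
python3 -c "
from h import *
go(.4308,.0815,.046,-46);fix()
"
```

```text
t 14.1 pos [0.4303 0.0813 0.0458] yaw -45.6 tilt [-0.001  0.001 -1.   ] q6 0.71 w 49.9 F [0.2 0.5 0.6]
  go [ 0.5  0.2 -0.2] rz 0.4
  fix rx -0.07 ry 0.03
```

Still closing. One more hold, then lift.

arm_command --rows '[{"hand":35,"tx":0,"ty":0,"tz":0,"rx":0,"ry":0,"rz":0},{"hand":35,"tx":0,"ty":0,"tz":0,"rx":0,"ry":0,"rz":0},{"hand":35,"tx":0,"ty":0,"tz":0,"rx":0,"ry":0,"rz":0}]'

```text
time_s: 14.4
position: [0.4303, 0.0813, 0.046]
eef_rot: [[0.715, 0.699, -0.001], [0.699, -0.715, 0.0], [-0.0, -0.001, -1.0]]
force: [0.2, -0.6, -1.3]
width: 0.501
```

```bash
python3 -c "
from h import *
go(.4308,.0815,.046,-46);fix()
path(.609,.275,.145,-14,8)
"
```

```text
t 14.4 pos [0.4303 0.0813 0.046 ] yaw -45.6 tilt [-0.001  0.    -1.   ] q6 0.71 w 44.1 F [ 0.2 -0.6 -1.3]
  go [ 0.5  0.2 -0. ] rz 0.4
  fix rx -0.06 ry 0.02
[33, -2, -12] -4.0
[33, 1, -12] -4.0
[33, 3, -12] -4.0
[33, 5, -12] -4.0
[32, 7, -12] -4.0
[32, 10, -12] -4.0
[31, 12, -12] -4.0
[30, 14, -12] -4.0
```

arm_command --rows '[{"hand":35,"tx":0,"ty":0,"tz":-10,"rx":0,"ry":0,"rz":0},{"hand":35,"tx":0,"ty":0,"tz":-25,"rx":0,"ry":0,"rz":0},{"hand":35,"tx":0,"ty":0,"tz":-30,"rx":0,"ry":0,"rz":0},{"hand":35,"tx":20,"ty":0,"tz":-20,"rx":0,"ry":0,"rz":0},{"hand":35,"tx":35,"ty":-2,"tz":0,"rx":0,"ry":0,"rz":0},{"hand":35,"tx":35,"ty":-2,"tz":0,"rx":0,"ry":0,"rz":0},{"hand":35,"tx":20,"ty":-2,"tz":0,"rx":0,"ry":0,"rz":0},{"hand":35,"tx":0,"ty":0,"tz":0,"rx":0,"ry":0,"rz":0},{"hand":35,"tx":0,"ty":0,"tz":0,"rx":0,"ry":0,"rz":0}]'

```text
time_s: 15.3
position: [0.5054, 0.1654, 0.1381]
eef_rot: [[0.716, 0.698, -0.003], [0.698, -0.716, 0.001], [-0.001, -0.003, -1.0]]
force: [-0.4, -0.2, -2.0]
width: 0.501
```

```bash
python3 -c "
from h import *
import pickle
go(.609,.275,.14);fix()
m=r.camera_model('wrist'); i=r.camera('wrist'); pickle.dump(m,open('m9.pkl','wb')); cv2.imwrite('pics/w9.png',cv2.resize(i,(800,600)))
print(proj('wrist',[.609,.275,.015],m)/.64,proj('wrist',[.56,.079,.015],m)/.64)
"
```

```text
t 15.3 pos [0.5054 0.1654 0.1381] yaw -45.7 tilt [-0.003  0.001 -1.   ] q6 0.89 w 44.2 F [-0.4 -0.2 -2. ]
  go [150.7  -6.1  -2.1] rz None
  fix rx -0.16 ry 0.06
[377.00520702 -27.05105524] [573.91518396 322.44847935]
```

View pics/w9.png

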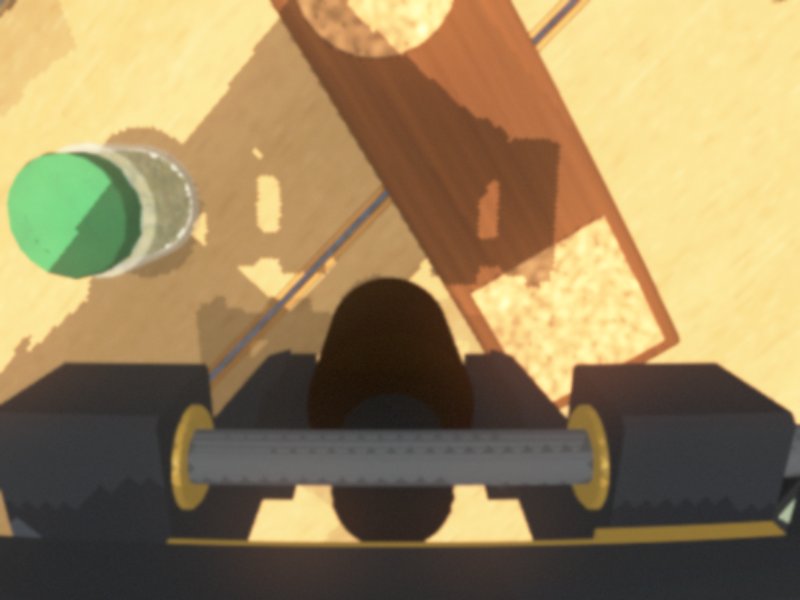

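Round mat arc at the top, from (301,5) through (378,58) to (454,5). Square mat corners are (603,218), (472,294), (660,342) and (560,400), and the jar lid centre is (74,214).

```bash
python3 -c "
from h import *
import pickle
from scipy.optimize import least_squares
m=pickle.load(open('m9.pkl','rb')); s=.64
f=lambda u,v,z:onz('wrist',u*s,v*s,z,m)[:2]
A=np.array([f(u,v,.015) for u,v in((301,5),(322,35),(345,51),(378,58),(415,51),(440,30),(454,5))])
q=least_squares(lambda p:np.hypot(*(A-p).T)-.04,[.61,.275]);print('round',q.x,np.round(q.fun*1000,1))
C=np.array([f(*p,.015) for p in((603,218),(472,294),(660,342),(560,400))]);print('sq',np.round(C,4).tolist(),C.mean(0),(C[0]+C[3])/2,(C[1]+C[2])/2)
L=[f(74+66*np.cos(a)*0,214,.078) for a in(0,)];print('jar',L,f(8,214,.078)-f(140,214,.078))
print('edgeL',f(275,0,.012),f(455,290,.012),'edgeR',f(512,0,.012),f(678,340,.012))
# round mat in scene: pixels by colour
i=r.camera('scene');
for c,z,P in(('scene',.015,(.609,.275)),('scene',.015,(.56,.079))):
    u=proj(c,[*P,z]).astype(int); hsv=cv2.cvtColor(i,cv2.COLOR_BGR2HSV); w=i[u[1]-22:u[1]+22,u[0]-26:u[0]+26]; k=hsv[u[1],u[0]]; print(u,k)
cv2.imwrite('pics/sc9.png',i)
"
```

```text
round [0.61047851 0.27576209] [-0.2 -0.2 -0.  -0.1  0.7  0.  -0.7]
sq [[0.6079, 0.1112], [0.5321, 0.1306], [0.5867, 0.0351], [0.5244, 0.0493]] [0.5627561 0.081529 ] [0.56615475 0.0802303 ] [0.55935744 0.0828277 ]
jar [array([0.44819252, 0.28809363])] [-0.03906823  0.041333  ]
edgeL [0.56704878 0.30280147] [0.52695849 0.13784307] edgeR [0.64644202 0.22118523] [0.59511167 0.02646604]
[238 138] [ 14 153 197]
[265 178] [ 14 154 175]
```

```bash
python3 -c "
from h import *
import pickle
m=pickle.load(open('m9.pkl','rb')); st=r.sense(); p=np.array(st['position']);X=np.array(st['eef_rot'])[:,0]
for off in(-.004,0,.004):
    b=p+X*off; z0=p[2]-.046
    print(off,[ (sil('wrist',b[0],b[1],[(R,z0+h)],m)[:,0].min(0)/.64).round(0) for R,h in((.0225,0.002),(.0125,.104),(.0225,.07))])
go(.610,.2755,.11);fix()
"
```

```text
-0.004 [array([332., 287.], dtype=float32), array([326., 465.], dtype=float32), array([304., 353.], dtype=float32)]
0 [array([332., 277.], dtype=float32), array([326., 446.], dtype=float32), array([303., 338.], dtype=float32)]
0.004 [array([331., 266.], dtype=float32), array([325., 428.], dtype=float32), array([302., 322.], dtype=float32)]
t 15.4 pos [0.5052 0.1649 0.138 ] yaw -45.8 tilt [-0.003  0.001 -1.   ] q6 0.89 w 43.8 F [ 0.3 -0.1 -1.6]
  go [152.3  -6.   27.8] rz None
  fix rx -0.16 ry 0.06
```

arm_command --rows '[{"hand":35,"tx":25,"ty":-1,"tz":0,"rx":0,"ry":0,"rz":0},{"hand":35,"tx":35,"ty":-1,"tz":0,"rx":0,"ry":0,"rz":0},{"hand":35,"tx":35,"ty":-1,"tz":0,"rx":0,"ry":0,"rz":0},{"hand":35,"tx":30,"ty":-1,"tz":5,"rx":0,"ry":0,"rz":0},{"hand":35,"tx":15,"ty":-1,"tz":15,"rx":0,"ry":0,"rz":0},{"hand":35,"tx":0,"ty":0,"tz":15,"rx":0,"ry":0,"rz":0},{"hand":35,"tx":0,"ty":0,"tz":0,"rx":0,"ry":0,"rz":0},{"hand":35,"tx":0,"ty":0,"tz":0,"rx":0,"ry":0,"rz":0}]'

```text
time_s: 16.2
position: [0.5995, 0.2608, 0.1001]
eef_rot: [[0.722, 0.692, -0.01], [0.692, -0.722, -0.002], [-0.009, -0.006, -1.0]]
force: [-0.4, -1.0, -1.8]
width: 0.499
```

```bash
python3 -c "
from h import *
go(.6107,.2762,.061);fix()
"
```

```text
t 16.2 pos [0.5995 0.2608 0.1001] yaw -46.2 tilt [-0.01  -0.002 -1.   ] q6 1.04 w 44.0 F [-0.4 -1.  -1.8]
  go [19.  -3.2 39. ] rz None
  fix rx -0.32 ry 0.51
```

arm_command --rows '[{"hand":35,"tx":15,"ty":-3,"tz":5,"rx":-0.3,"ry":0.5,"rz":0},{"hand":35,"tx":4,"ty":0,"tz":10,"rx":0,"ry":0,"rz":0},{"hand":35,"tx":0,"ty":0,"tz":10,"rx":0,"ry":0,"rz":0},{"hand":35,"tx":0,"ty":0,"tz":0,"rx":0,"ry":0,"rz":0},{"hand":35,"tx":0,"ty":0,"tz":0,"rx":0,"ry":0,"rz":0}]'

```text
time_s: 16.7
position: [0.6114, 0.2754, 0.0745]
eef_rot: [[0.723, 0.69, 0.001], [0.69, -0.723, 0.0], [0.001, 0.0, -1.0]]
force: [0.4, -0.3, -2.7]
width: 0.502
```

```bash
python3 -c "
from h import *
go(.6107,.2762,.061);fix()
"
```

```text
t 16.7 pos [0.6114 0.2754 0.0745] yaw -46.3 tilt [ 0.001  0.    -1.   ] q6 1.06 w 44.2 F [ 0.4 -0.3 -2.7]
  go [ 0.  -1.1 13.5] rz None
  fix rx 0.03 ry -0.04
```

arm_command --rows '[{"hand":35,"tx":0,"ty":-1,"tz":6,"rx":0,"ry":0,"rz":0},{"hand":35,"tx":0,"ty":0,"tz":5,"rx":0,"ry":0,"rz":0},{"hand":35,"tx":0,"ty":0,"tz":1,"rx":0,"ry":0,"rz":0},{"hand":35,"tx":0,"ty":0,"tz":0,"rx":0,"ry":0,"rz":0}]'

```text
time_s: 17.1
position: [0.6106, 0.2759, 0.0617]
eef_rot: [[0.723, 0.69, 0.001], [0.69, -0.723, 0.0], [0.001, 0.001, -1.0]]
force: [-0.1, 0.1, -2.2]
width: 0.503
```

```bash
python3 -c "
from h import *
go(.6107,.2762,.061);fix()
"
```

```text
t 17.1 pos [0.6106 0.2759 0.0617] yaw -46.3 tilt [ 0.001  0.    -1.   ] q6 1.06 w 44.3 F [-0.1  0.1 -2.2]
  go [ 0.2 -0.1  0.7] rz None
  fix rx 0.03 ry -0.04
```

arm_command --rows '[{"hand":35,"tx":0,"ty":0,"tz":1.2,"rx":0,"ry":0,"rz":0},{"hand":35,"tx":0,"ty":0,"tz":0.5,"rx":0,"ry":0,"rz":0}]'

```text
time_s: 17.3
position: [0.6112, 0.2763, 0.0609]
eef_rot: [[0.723, 0.69, 0.002], [0.69, -0.723, 0.001], [0.002, 0.001, -1.0]]
force: [-1.7, 0.0, 1.3]
width: 0.497
```

```bash
python3 -c "
from h import *
go(.6107,.2762,.061);fix()
"
```

```text
t 17.3 pos [0.6112 0.2763 0.0609] yaw -46.3 tilt [ 0.002  0.001 -1.   ] q6 1.06 w 43.8 F [-1.7  0.   1.3]
  go [-0.4 -0.3 -0.1] rz None
  fix rx 0.06 ry -0.12
```

Contact. Release and rise.

arm_command --rows '[{"hand":55,"tx":0,"ty":0,"tz":0,"rx":0,"ry":0,"rz":0},{"hand":70,"tx":0,"ty":0,"tz":0,"rx":0,"ry":0,"rz":0},{"hand":80,"tx":0,"ty":0,"tz":0,"rx":0,"ry":0,"rz":0},{"hand":80,"tx":0,"ty":0,"tz":-15,"rx":0,"ry":0,"rz":0},{"hand":80,"tx":0,"ty":0,"tz":-35,"rx":0,"ry":0,"rz":0},{"hand":80,"tx":0,"ty":0,"tz":-50,"rx":0,"ry":0,"rz":0},{"hand":80,"tx":0,"ty":0,"tz":-50,"rx":0,"ry":0,"rz":0},{"hand":80,"tx":0,"ty":0,"tz":-40,"rx":0,"ry":0,"rz":0},{"hand":80,"tx":0,"ty":0,"tz":0,"rx":0,"ry":0,"rz":0}]'

```text
time_s: 18.2
position: [0.6109, 0.2759, 0.264]
eef_rot: [[0.724, 0.69, 0.005], [0.69, -0.724, 0.001], [0.004, 0.003, -1.0]]
force: [0.8, -0.7, 1.1]
width: 0.903
```

```bash
python3 -c "
from h import *
go(.6107,.2762,.061);fix()
m=r.camera_model('wrist'); i=r.camera('wrist'); cv2.imwrite('pics/w10.png',i)
u=proj('wrist',[.611,.276,.06],m).astype(int)
for T in (60,90):
    mk=np.zeros((384,512),bool); w=(slice(max(0,u[1]-70),min(265,u[1]+70)),slice(u[0]-60,u[0]+60)); mk[w]=(i.max(2)<T)[w]; mk=big(mk)
    print(T,mk.sum(),[ (v.min(),v.max()) for v in np.nonzero(mk)],fitsil('wrist',mk,[(R,z+.015) for R,z in AMB],(.61,.276),m))
go(.4352,-.0885,.24,-80)
path(.4352,-.0885,.24,-80,10)
"
```

```text
t 18.2 pos [0.6109 0.2759 0.264 ] yaw -46.4 tilt [ 0.005  0.001 -1.   ] q6 1.06 w 79.6 F [ 0.8 -0.7  1.1]
  go [ -0.8  -1.  203. ] rz None
  fix rx 0.16 ry -0.26
60 1493 [(np.int64(141), np.int64(187)), (np.int64(228), np.int64(268))] (array([0.61172536, 0.27783394]), np.float64(32.07196044921875))
90 1624 [(np.int64(140), np.int64(188)), (np.int64(227), np.int64(269))] (array([0.61168712, 0.27780087]), np.float64(13.442017555236816))
t 18.25 pos [0.61   0.2756 0.2611] yaw -46.4 tilt [ 0.002  0.    -1.   ] q6 1.06 w 79.9 F [ 0.3 -0.3  0.5]
  go [-377.8  142.8   20.7] rz 33.6
[-38, 14, 2] 3.4
[-37, 16, 2] 3.4
[-36, 19, 2] 3.4
[-35, 21, 2] 3.4
[-33, 23, 2] 3.4
[-32, 25, 2] 3.4
[-31, 26, 2] 3.4
[-29, 28, 2] 3.4
[-27, 30, 2] 3.4
[-25, 31, 2] 3.4
```

arm_command --rows '[{"hand":70,"tx":-25,"ty":10,"tz":-2,"rx":0,"ry":0,"rz":0},{"hand":70,"tx":-40,"ty":15,"tz":0,"rx":0,"ry":0,"rz":0},{"hand":70,"tx":-40,"ty":15,"tz":0,"rx":0,"ry":0,"rz":0},{"hand":70,"tx":-40,"ty":15,"tz":0,"rx":0,"ry":0,"rz":0},{"hand":70,"tx":-40,"ty":15,"tz":0,"rx":0,"ry":0,"rz":0},{"hand":70,"tx":-40,"ty":15,"tz":0,"rx":0,"ry":0,"rz":0},{"hand":70,"tx":-40,"ty":15,"tz":0,"rx":0,"ry":0,"rz":0},{"hand":70,"tx":-40,"ty":15,"tz":0,"rx":0,"ry":0,"rz":0},{"hand":70,"tx":-30,"ty":12,"tz":0,"rx":0,"ry":0,"rz":0},{"hand":70,"tx":-15,"ty":6,"tz":0,"rx":0,"ry":0,"rz":0}]'

```text
time_s: 19.25
position: [0.4352, -0.0707, 0.2526]
eef_rot: [[0.72, 0.694, -0.015], [0.694, -0.72, 0.002], [-0.009, -0.012, -1.0]]
force: [0.3, 0.6, 0.1]
width: 0.792
```

arm_command --rows '[{"hand":70,"tx":0,"ty":0,"tz":0,"rx":0,"ry":0,"rz":0},{"hand":70,"tx":0,"ty":0,"tz":0,"rx":0,"ry":0,"rz":0}]'

```text
time_s: 19.45
position: [0.4333, -0.0719, 0.2509]
eef_rot: [[0.723, 0.691, -0.018], [0.691, -0.723, 0.004], [-0.01, -0.015, -1.0]]
force: [0.6, -0.6, -0.1]
width: 0.791
```

```bash
python3 -c "
from h import *
go(.4352,-.0885,.24);fix()
"
```

```text
t 19.45 pos [ 0.4333 -0.0719  0.2509] yaw -46.3 tilt [-0.018  0.004 -1.   ] q6 0.38 w 69.7 F [ 0.6 -0.6 -0.1]
  go [-10.   13.5  10.8] rz None
  fix rx -0.85 ry 0.59
```

arm_command --rows '[{"hand":70,"tx":-9,"ty":12,"tz":3,"rx":-0.8,"ry":0.6,"rz":0},{"hand":70,"tx":0,"ty":0,"tz":0,"rx":0,"ry":0,"rz":0},{"hand":70,"tx":0,"ty":0,"tz":0,"rx":0,"ry":0,"rz":0}]'

```text
time_s: 19.75
position: [0.4352, -0.0841, 0.2465]
eef_rot: [[0.721, 0.693, -0.002], [0.693, -0.721, 0.003], [0.0, -0.004, -1.0]]
force: [-0.5, -0.5, -0.1]
width: 0.792
```

```bash
python3 -c "
from h import *
import pickle
m=r.camera_model('wrist'); go(.4352,-.0885,.138);fix()
i=r.camera('wrist'); pickle.dump(m,open('m11.pkl','wb')); cv2.imwrite('pics/w11.png',cv2.resize(i,(800,600)))
print(proj('wrist',[.4352,-.0885,.158],m)/.64)
"
```

```text
t 19.75 pos [ 0.4352 -0.0841  0.2465] yaw -46.2 tilt [-0.002  0.003 -1.   ] q6 0.34 w 69.8 F [-0.5 -0.5 -0.1]
  go [ -3.1   3.6 108.5] rz None
  fix rx -0.22 ry -0.03
[397.13202161 308.48593466]
```

View pics/w11.png

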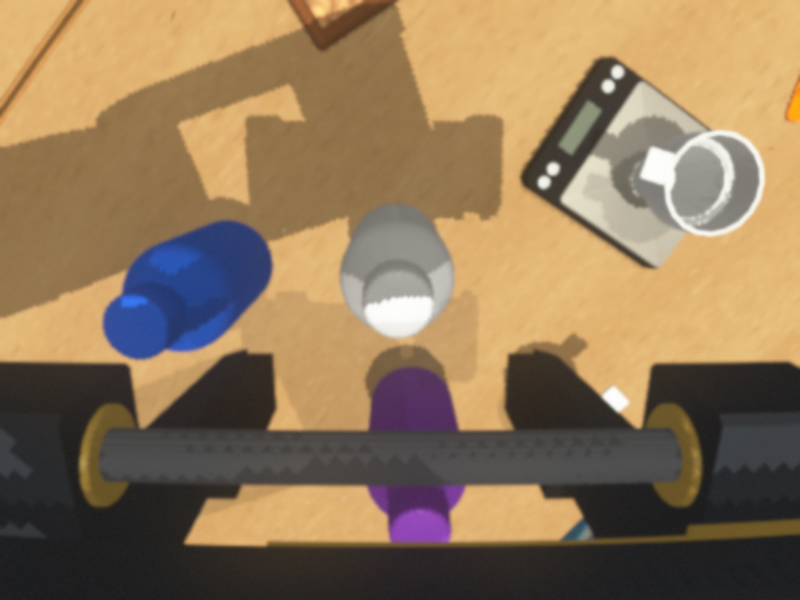

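The silver cap is at about (398,302), between the jaws. Its label side faces away.

```bash
python3 -c "
from h import *
go(.4368,-.087,.138);fix()
"
```

```text
t 19.8 pos [ 0.4352 -0.084   0.2465] yaw -46.1 tilt [-0.002  0.003 -1.   ] q6 0.34 w 69.8 F [ 0.4 -0.1  0.1]
  go [ -0.9   3.7 108.5] rz None
  fix rx -0.22 ry -0.02
```

arm_command --rows '[{"hand":70,"tx":-1.5,"ty":1.5,"tz":15,"rx":-0.2,"ry":0,"rz":0},{"hand":70,"tx":0,"ty":0,"tz":30,"rx":0,"ry":0,"rz":0},{"hand":70,"tx":-1,"ty":-1,"tz":25,"rx":0,"ry":0,"rz":0},{"hand":70,"tx":0,"ty":0,"tz":0,"rx":0,"ry":0,"rz":0},{"hand":70,"tx":0,"ty":0,"tz":0,"rx":0,"ry":0,"rz":0}]'

```text
time_s: 20.3
position: [0.4358, -0.0823, 0.1764]
eef_rot: [[0.717, 0.697, 0.002], [0.697, -0.717, 0.001], [0.002, 0.001, -1.0]]
force: [0.3, 0.1, 0.2]
width: 0.795
```

```bash
python3 -c "
from h import *
go(.4368,-.087,.138);fix()
"
```

```text
t 20.3 pos [ 0.4358 -0.0823  0.1764] yaw -45.8 tilt [ 0.002  0.001 -1.   ] q6 0.34 w 70.0 F [0.3 0.1 0.2]
  go [-2.6  4.  38.4] rz None
  fix rx 0.05 ry -0.1
```

arm_command --rows '[{"hand":70,"tx":-3,"ty":4,"tz":10,"rx":0,"ry":0,"rz":0},{"hand":70,"tx":0,"ty":0,"tz":15,"rx":0,"ry":0,"rz":0},{"hand":70,"tx":0,"ty":0,"tz":8,"rx":0,"ry":0,"rz":0},{"hand":70,"tx":0,"ty":0,"tz":0,"rx":0,"ry":0,"rz":0}]'

```text
time_s: 20.7
position: [0.4397, -0.0886, 0.1457]
eef_rot: [[0.716, 0.698, 0.008], [0.698, -0.716, -0.003], [0.004, 0.008, -1.0]]
force: [-0.0, 0.3, -0.3]
width: 0.79
```

```bash
python3 -c "
from h import *
go(.4368,-.087,.138);fix()
"
```

```text
t 20.7 pos [ 0.4397 -0.0886  0.1457] yaw -45.7 tilt [ 0.008 -0.003 -1.   ] q6 0.33 w 69.6 F [-0.   0.3 -0.3]
  go [-1.  -3.2  7.7] rz None
  fix rx 0.44 ry -0.23
```

arm_command --rows '[{"hand":65,"tx":-1,"ty":-3.5,"tz":7,"rx":0.45,"ry":-0.25,"rz":0},{"hand":60,"tx":0,"ty":0,"tz":0,"rx":0,"ry":0,"rz":0}]' --newtons 35

```text
time_s: 20.9
position: [0.437, -0.0871, 0.1391]
eef_rot: [[0.716, 0.698, 0.0], [0.698, -0.716, -0.001], [-0.0, 0.001, -1.0]]
force: [-1.0, 0.2, 0.4]
width: 0.687
```

```bash
python3 -c "
from h import *
go(.4368,-.087,.138);fix()
"
```

```text
t 20.9 pos [ 0.437  -0.0871  0.1391] yaw -45.7 tilt [ 0.    -0.001 -1.   ] q6 0.33 w 60.5 F [-1.   0.2  0.4]
  go [-0.1 -0.2  1.1] rz None
  fix rx 0.03 ry 0.02
```

arm_command --rows '[{"hand":45,"tx":0,"ty":0,"tz":0.8,"rx":0,"ry":0,"rz":0},{"hand":25,"tx":0,"ty":0,"tz":0,"rx":0,"ry":0,"rz":0},{"hand":25,"tx":0,"ty":0,"tz":0,"rx":0,"ry":0,"rz":0},{"hand":25,"tx":0,"ty":0,"tz":0,"rx":0,"ry":0,"rz":0},{"hand":25,"tx":0,"ty":0,"tz":0,"rx":0,"ry":0,"rz":0},{"hand":25,"tx":0,"ty":0,"tz":0,"rx":0,"ry":0,"rz":0}]'

```text
time_s: 21.5
position: [0.4376, -0.0874, 0.1392]
eef_rot: [[0.716, 0.698, 0.002], [0.698, -0.716, -0.001], [0.0, 0.002, -1.0]]
force: [-0.0, 0.2, -0.5]
width: 0.396
```

```bash
python3 -c "
from h import *
go(.5607,.0812,.19);fix()
"
```

```text
t 21.5 pos [ 0.4376 -0.0874  0.1392] yaw -45.7 tilt [ 0.002 -0.001 -1.   ] q6 0.33 w 34.9 F [-0.   0.2 -0.5]
  go [205.8 -34.7 -50.9] rz None
  fix rx 0.13 ry -0.01
```

arm_command --rows '[{"hand":25,"tx":0,"ty":0,"tz":-5,"rx":0,"ry":0,"rz":0},{"hand":25,"tx":0,"ty":0,"tz":-12,"rx":0,"ry":0,"rz":0},{"hand":25,"tx":0,"ty":0,"tz":-15,"rx":0,"ry":0,"rz":0},{"hand":25,"tx":0,"ty":0,"tz":-12,"rx":0,"ry":0,"rz":0},{"hand":25,"tx":0,"ty":0,"tz":-5,"rx":0,"ry":0,"rz":0},{"hand":25,"tx":0,"ty":0,"tz":0,"rx":0,"ry":0,"rz":0}]'

```text
time_s: 22.1
position: [0.4366, -0.0868, 0.1918]
eef_rot: [[0.716, 0.698, -0.0], [0.698, -0.716, -0.0], [-0.001, 0.0, -1.0]]
force: [-0.3, 0.1, -3.3]
width: 0.4
```

```bash
python3 -c "
from h import *
go(.5607,.0812,.19);fix()
"
```

```text
t 22.1 pos [ 0.4366 -0.0868  0.1918] yaw -45.7 tilt [-0. -0. -1.] q6 0.33 w 35.3 F [-0.3  0.1 -3.3]
  go [206.1 -33.7   1.6] rz None
  fix rx 0.01 ry 0.03
```

arm_command --rows '[{"hand":25,"tx":10,"ty":-2,"tz":0,"rx":0,"ry":0,"rz":0},{"hand":25,"tx":20,"ty":-4,"tz":0,"rx":0,"ry":0,"rz":0},{"hand":25,"tx":28,"ty":-5,"tz":0,"rx":0,"ry":0,"rz":0},{"hand":25,"tx":30,"ty":-5,"tz":0,"rx":0,"ry":0,"rz":0},{"hand":25,"tx":30,"ty":-5,"tz":0,"rx":0,"ry":0,"rz":0},{"hand":25,"tx":30,"ty":-5,"tz":0,"rx":0,"ry":0,"rz":0},{"hand":25,"tx":25,"ty":-4,"tz":0,"rx":0,"ry":0,"rz":0},{"hand":25,"tx":15,"ty":-2,"tz":0,"rx":0,"ry":0,"rz":0},{"hand":25,"tx":6,"ty":0,"tz":0,"rx":0,"ry":0,"rz":0},{"hand":25,"tx":0,"ty":0,"tz":0,"rx":0,"ry":0,"rz":0}]'

```text
time_s: 23.1
position: [0.556, 0.0827, 0.1852]
eef_rot: [[0.718, 0.696, -0.009], [0.696, -0.718, 0.002], [-0.005, -0.008, -1.0]]
force: [-0.1, -1.5, -4.1]
width: 0.399
```

```bash
python3 -c "
from h import *
go(.5607,.0812,.1542);fix()
"
```

```text
t 23.1 pos [0.556  0.0827 0.1852] yaw -45.9 tilt [-0.009  0.002 -1.   ] q6 0.74 w 35.2 F [-0.1 -1.5 -4.1]
  go [ 2.5  4.5 31. ] rz None
  fix rx -0.44 ry 0.31
```

arm_command --rows '[{"hand":25,"tx":2.5,"ty":4.5,"tz":5,"rx":-0.4,"ry":0.3,"rz":0},{"hand":25,"tx":0,"ty":0,"tz":8,"rx":0,"ry":0,"rz":0},{"hand":25,"tx":0,"ty":0,"tz":4,"rx":0,"ry":0,"rz":0},{"hand":25,"tx":0,"ty":0,"tz":0,"rx":0,"ry":0,"rz":0}]'

```text
time_s: 23.5
position: [0.5596, 0.0784, 0.1659]
eef_rot: [[0.72, 0.694, -0.002], [0.694, -0.72, -0.001], [-0.002, -0.001, -1.0]]
force: [0.8, -0.2, -2.2]
width: 0.398
```

```bash
python3 -c "
from h import *
import pickle
m=pickle.load(open('m11.pkl','rb'));print(onz('wrist',398*.64,302*.64,.158,m))
go(.5607,.0812,.1542);fix()
m=r.camera_model('wrist'); i=r.camera('wrist'); pickle.dump(m,open('m12.pkl','wb')); cv2.imwrite('pics/w12.png',cv2.resize(i,(800,600)))
j=r.camera('scene')
cv2.imwrite('pics/v12.png',np.hstack([cv2.resize(i,(480,360)),cv2.resize(j[130:230,220:310],(324,360))])[:,:800])
"
```

```text
[ 0.43774391 -0.08660681  0.158     ]
t 23.5 pos [0.5596 0.0784 0.1659] yaw -46.0 tilt [-0.002 -0.001 -1.   ] q6 0.73 w 35.1 F [ 0.8 -0.2 -2.2]
  go [ 2.8 -1.3 11.7] rz None
  fix rx -0.07 ry 0.11
```

View pics/v12.png

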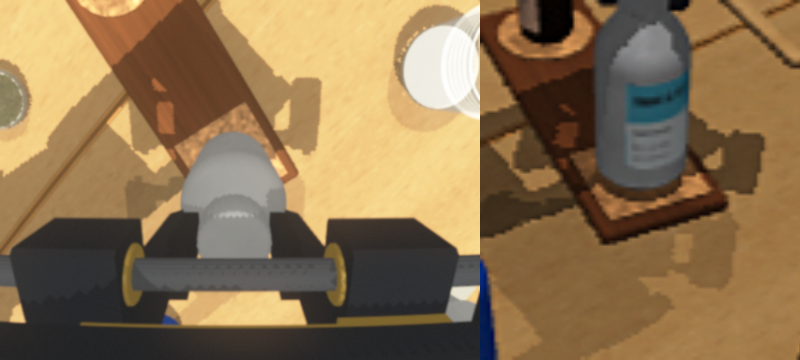

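The bottle hangs upright over the square mat, and the amber bottle stands on the round mat behind. Lowering.

arm_command --rows '[{"hand":25,"tx":2.5,"ty":-1.5,"tz":4,"rx":0,"ry":0.1,"rz":0},{"hand":25,"tx":0,"ty":0,"tz":4,"rx":0,"ry":0,"rz":0},{"hand":25,"tx":0,"ty":0,"tz":1.5,"rx":0,"ry":0,"rz":0},{"hand":25,"tx":0,"ty":0,"tz":0,"rx":0,"ry":0,"rz":0}]'

```text
time_s: 24.0
position: [0.5612, 0.0813, 0.157]
eef_rot: [[0.72, 0.694, 0.001], [0.694, -0.72, 0.001], [0.001, 0.0, -1.0]]
force: [-0.0, -1.0, -2.9]
width: 0.397
```

```bash
python3 -c "
from h import *
go(.5607,.0812,.1542);fix()
"
```

```text
t 24.0 pos [0.5612 0.0813 0.157 ] yaw -46.0 tilt [ 0.001  0.001 -1.   ] q6 0.74 w 35.0 F [-0.  -1.  -2.9]
  go [-0.4 -0.2  2.8] rz None
  fix rx 0.03 ry -0.09
```

arm_command --rows '[{"hand":25,"tx":0,"ty":0,"tz":2,"rx":0,"ry":0,"rz":0},{"hand":25,"tx":0,"ty":0,"tz":1,"rx":0,"ry":0,"rz":0},{"hand":25,"tx":0,"ty":0,"tz":0.5,"rx":0,"ry":0,"rz":0}]'

```text
time_s: 24.3
position: [0.5617, 0.0816, 0.1542]
eef_rot: [[0.72, 0.694, 0.003], [0.694, -0.72, 0.001], [0.003, 0.001, -1.0]]
force: [-1.2, -0.3, 2.8]
width: 0.396
```

```bash
python3 -c "
from h import *
go(.5607,.0812,.1542);fix()
"
```

```text
t 24.3 pos [0.5617 0.0816 0.1542] yaw -46.0 tilt [ 0.003  0.001 -1.   ] q6 0.74 w 34.9 F [-1.2 -0.3  2.8]
  go [-1.  -0.4 -0. ] rz None
  fix rx 0.07 ry -0.14
```

Contact. Release and rise.

arm_command --rows '[{"hand":45,"tx":0,"ty":0,"tz":-0.3,"rx":0,"ry":0,"rz":0},{"hand":60,"tx":0,"ty":0,"tz":0,"rx":0,"ry":0,"rz":0},{"hand":75,"tx":0,"ty":0,"tz":0,"rx":0,"ry":0,"rz":0},{"hand":85,"tx":0,"ty":0,"tz":-10,"rx":0,"ry":0,"rz":0},{"hand":85,"tx":0,"ty":0,"tz":-25,"rx":0,"ry":0,"rz":0},{"hand":85,"tx":0,"ty":0,"tz":-40,"rx":0,"ry":0,"rz":0},{"hand":85,"tx":0,"ty":0,"tz":-30,"rx":0,"ry":0,"rz":0},{"hand":85,"tx":0,"ty":0,"tz":-10,"rx":0,"ry":0,"rz":0},{"hand":85,"tx":0,"ty":0,"tz":0,"rx":0,"ry":0,"rz":0}]'

```text
time_s: 25.2
position: [0.562, 0.0812, 0.2771]
eef_rot: [[0.72, 0.694, 0.006], [0.694, -0.72, 0.0], [0.005, 0.004, -1.0]]
force: [-0.4, 0.2, -1.1]
width: 0.966
```

```bash
python3 -c "
from h import *
go(.447,.287,.2,-14);fix()
path(.447,.287,.24,-14,6)
"
```

```text
t 25.2 pos [0.562  0.0812 0.2771] yaw -46.0 tilt [ 0.006  0.    -1.   ] q6 0.74 w 85.1 F [-0.4  0.2 -1.1]
  go [  59.7 -228.2   76.5] rz -32.0
  fix rx 0.23 ry -0.26
[10, -38, 6] -5.3
[14, -37, 6] -5.3
[17, -35, 6] -5.3
[20, -34, 6] -5.3
[23, -32, 6] -5.3
[26, -29, 6] -5.3
```

arm_command --rows '[{"hand":88,"tx":10,"ty":-38,"tz":6,"rx":0,"ry":0,"rz":-5.3},{"hand":88,"tx":14,"ty":-37,"tz":6,"rx":0,"ry":0,"rz":-5.3},{"hand":88,"tx":17,"ty":-35,"tz":6,"rx":0,"ry":0,"rz":-5.3},{"hand":88,"tx":20,"ty":-34,"tz":6,"rx":0,"ry":0,"rz":-5.3},{"hand":88,"tx":23,"ty":-32,"tz":6,"rx":0,"ry":0,"rz":-5.3},{"hand":88,"tx":20,"ty":-20,"tz":6,"rx":0,"ry":0,"rz":-5.3},{"hand":88,"tx":0,"ty":0,"tz":0,"rx":0,"ry":0,"rz":0},{"hand":88,"tx":0,"ty":0,"tz":0,"rx":0,"ry":0,"rz":0}]'

```text
time_s: 26.0
position: [0.4449, 0.2818, 0.2272]
eef_rot: [[0.228, 0.974, -0.007], [0.974, -0.228, -0.005], [-0.006, -0.006, -1.0]]
force: [-0.3, -0.0, 0.0]
width: 1.0
```

```bash
cat > jar.py <<'E'
from h import *
def lid(z0=0,cam='wrist',R=.026,guess=(.447,.287)):
    m=r.camera_model(cam); i=r.camera(cam); h=cv2.cvtColor(i,cv2.COLOR_BGR2HSV)
    mk=(h[...,0]>45)&(h[...,0]<85)&(h[...,1]>90); mk=big(mk); v=[(a.min(),a.max()) for a in np.nonzero(mk)]
    print(mk.sum(),v,fitsil(cam,mk,[(R,z0+.063),(R,z0+.078)],guess,m))
    return i
E
python3 -c "
from jar import *
go(.447,.287,.15,-14);fix()
lid();lid(0,'scene')
"
```

```text
t 26.0 pos [0.4449 0.2818 0.2272] yaw -13.2 tilt [-0.007 -0.005 -1.   ] q6 0.57 w 88.1 F [-0.3 -0.   0. ]
  go [ 6.   1.3 77.2] rz 0.8
  fix rx -0.36 ry 0.35
2310 [(np.int64(137), np.int64(192)), (np.int64(220), np.int64(275))] (array([0.44401545, 0.2899325 ]), np.float64(11.046146392822266))
223 [(np.int64(133), np.int64(147)), (np.int64(175), np.int64(194))] (array([0.44331114, 0.29176931]), np.float64(1.0992296934127808))
```

arm_command --rows '[{"hand":88,"tx":7,"ty":-2,"tz":15,"rx":-0.4,"ry":0.3,"rz":0},{"hand":88,"tx":0,"ty":-1,"tz":30,"rx":0,"ry":0,"rz":0},{"hand":88,"tx":0,"ty":-1,"tz":30,"rx":0,"ry":0,"rz":0},{"hand":88,"tx":0,"ty":-1,"tz":15,"rx":0,"ry":0,"rz":0},{"hand":88,"tx":0,"ty":0,"tz":0,"rx":0,"ry":0,"rz":0},{"hand":88,"tx":0,"ty":0,"tz":0,"rx":0,"ry":0,"rz":0}]'

```text
time_s: 26.7
position: [0.4491, 0.2832, 0.1367]
eef_rot: [[0.246, 0.969, 0.007], [0.969, -0.246, -0.0], [0.002, 0.007, -1.0]]
force: [0.8, 0.6, 0.8]
width: 0.995
```

```bash
python3 -c "
from jar import *
go(.4445,.2895,.085,-14);fix()
lid()
"
```

```text
t 26.7 pos [0.4491 0.2832 0.1367] yaw -14.2 tilt [ 0.007 -0.    -1.   ] q6 0.59 w 87.7 F [0.8 0.6 0.8]
  go [ 4.9 -6.4 51.7] rz -0.2
  fix rx 0.4 ry -0.09
4426 [(np.int64(156), np.int64(233)), (np.int64(200), np.int64(278))] (array([0.44441376, 0.28996902]), np.float64(17.695140838623047))
```

arm_command --rows '[{"hand":88,"tx":5,"ty":-6.5,"tz":5,"rx":0.4,"ry":-0.1,"rz":0},{"hand":88,"tx":0,"ty":0,"tz":20,"rx":0,"ry":0,"rz":0},{"hand":88,"tx":0,"ty":0,"tz":20,"rx":0,"ry":0,"rz":0},{"hand":88,"tx":0,"ty":0,"tz":0,"rx":0,"ry":0,"rz":0},{"hand":88,"tx":0,"ty":0,"tz":0,"rx":0,"ry":0,"rz":0}]'

```text
time_s: 27.25
position: [0.4479, 0.292, 0.0962]
eef_rot: [[0.248, 0.969, 0.009], [0.969, -0.248, 0.004], [0.006, 0.007, -1.0]]
force: [0.8, 0.2, -0.5]
width: 0.996
```

```bash
python3 -c "
from jar import *
go(.4444,.2897,.026,-14);fix()
"
```

```text
t 27.25 pos [0.4479 0.292  0.0962] yaw -14.3 tilt [ 0.009  0.004 -1.   ] q6 0.61 w 87.7 F [ 0.8  0.2 -0.5]
  go [-3.6 -3.3 70.1] rz -0.3
  fix rx 0.43 ry -0.35
```

arm_command --rows '[{"hand":88,"tx":-3.5,"ty":-4,"tz":10,"rx":0.4,"ry":-0.3,"rz":0},{"hand":88,"tx":0,"ty":-1,"tz":20,"rx":0,"ry":0,"rz":0},{"hand":88,"tx":0,"ty":-1,"tz":20,"rx":0,"ry":0,"rz":0},{"hand":88,"tx":0,"ty":0,"tz":5,"rx":0,"ry":0,"rz":0},{"hand":88,"tx":0,"ty":0,"tz":0,"rx":0,"ry":0,"rz":0}]'

```text
time_s: 27.75
position: [0.4435, 0.2916, 0.0434]
eef_rot: [[0.247, 0.969, 0.007], [0.969, -0.247, 0.003], [0.004, 0.006, -1.0]]
force: [-0.3, 0.4, -0.5]
width: 1.0
```

```bash
python3 -c "
from jar import *
go(.4444,.2897,.026,-14);fix()
"
```

```text
t 27.75 pos [0.4435 0.2916 0.0434] yaw -14.3 tilt [ 0.007  0.003 -1.   ] q6 0.61 w 88.1 F [-0.3  0.4 -0.5]
  go [-1.7  1.2 17.4] rz -0.3
  fix rx 0.33 ry -0.26
```

arm_command --rows '[{"hand":88,"tx":-1.5,"ty":1,"tz":8,"rx":0.3,"ry":-0.3,"rz":0},{"hand":88,"tx":0,"ty":0,"tz":7,"rx":0,"ry":0,"rz":0},{"hand":80,"tx":0,"ty":0,"tz":1,"rx":0,"ry":0,"rz":0},{"hand":70,"tx":0,"ty":0,"tz":0,"rx":0,"ry":0,"rz":0}]' --newtons 25

```text
time_s: 28.15
position: [0.4459, 0.2903, 0.0285]
eef_rot: [[0.247, 0.969, 0.003], [0.969, -0.247, 0.0], [0.001, 0.003, -1.0]]
force: [0.5, -0.0, 0.2]
width: 0.839
```

```bash
python3 -c "
from jar import *
go(.4444,.2897,.026,-14);fix()
"
```

```text
t 28.15 pos [0.4459 0.2903 0.0285] yaw -14.3 tilt [ 0.003  0.    -1.   ] q6 0.61 w 73.9 F [ 0.5 -0.   0.2]
  go [-1.  -1.3  2.5] rz -0.3
  fix rx 0.17 ry -0.05
```

arm_command --rows '[{"hand":70,"tx":-0.7,"ty":-1.3,"tz":1.5,"rx":0.15,"ry":0,"rz":0},{"hand":50,"tx":0,"ty":0,"tz":0,"rx":0,"ry":0,"rz":0},{"hand":50,"tx":0,"ty":0,"tz":0,"rx":0,"ry":0,"rz":0},{"hand":50,"tx":0,"ty":0,"tz":0,"rx":0,"ry":0,"rz":0},{"hand":50,"tx":0,"ty":0,"tz":0,"rx":0,"ry":0,"rz":0}]'

```text
time_s: 28.65
position: [0.4448, 0.2901, 0.0275]
eef_rot: [[0.247, 0.969, 0.001], [0.969, -0.247, 0.001], [0.002, 0.001, -1.0]]
force: [0.4, -0.3, -0.4]
width: 0.663
```

```bash
python3 -c "
from jar import *
go(.4444,.2897,.12,-14);fix()
"
```

```text
t 28.65 pos [0.4448 0.2901 0.0275] yaw -14.3 tilt [ 0.001  0.001 -1.   ] q6 0.6 w 58.4 F [ 0.4 -0.3 -0.4]
  go [ -0.4  -0.2 -92.5] rz -0.3
  fix rx 0.06 ry -0.09
```

arm_command --rows '[{"hand":50,"tx":0,"ty":0,"tz":-10,"rx":0,"ry":0,"rz":0},{"hand":50,"tx":0,"ty":0,"tz":-25,"rx":0,"ry":0,"rz":0},{"hand":50,"tx":0,"ty":0,"tz":-30,"rx":0,"ry":0,"rz":0},{"hand":50,"tx":0,"ty":0,"tz":-30,"rx":0,"ry":0,"rz":0},{"hand":50,"tx":0,"ty":0,"tz":-25,"rx":0,"ry":0,"rz":0},{"hand":50,"tx":-15,"ty":15,"tz":-10,"rx":0,"ry":0,"rz":0},{"hand":50,"tx":-20,"ty":30,"tz":0,"rx":0,"ry":0,"rz":0},{"hand":50,"tx":-20,"ty":30,"tz":0,"rx":0,"ry":0,"rz":0},{"hand":50,"tx":-15,"ty":20,"tz":0,"rx":0,"ry":0,"rz":0},{"hand":50,"tx":0,"ty":0,"tz":0,"rx":0,"ry":0,"rz":0}]'

```text
time_s: 29.65
position: [0.519, 0.1959, 0.1673]
eef_rot: [[0.243, 0.97, 0.0], [0.97, -0.243, -0.0], [-0.0, 0.0, -1.0]]
force: [-0.9, 0.6, -2.3]
width: 0.669
```

```bash
python3 -c "
from jar import *
go(.5857,.1783,.15,-14);fix()
"
```

```text
t 29.65 pos [0.519  0.1959 0.1673] yaw -14.1 tilt [ 0. -0. -1.] q6 0.39 w 58.9 F [-0.9  0.6 -2.3]
  go [-0.8 69.  17.4] rz -0.1
  fix rx 0.01 ry 0.01
```

arm_command --rows '[{"hand":50,"tx":0,"ty":15,"tz":0,"rx":0,"ry":0,"rz":0},{"hand":50,"tx":0,"ty":25,"tz":0,"rx":0,"ry":0,"rz":0},{"hand":50,"tx":0,"ty":20,"tz":0,"rx":0,"ry":0,"rz":0},{"hand":50,"tx":0,"ty":8,"tz":5,"rx":0,"ry":0,"rz":0},{"hand":50,"tx":0,"ty":0,"tz":15,"rx":0,"ry":0,"rz":0},{"hand":50,"tx":0,"ty":0,"tz":0,"rx":0,"ry":0,"rz":0},{"hand":50,"tx":0,"ty":0,"tz":0,"rx":0,"ry":0,"rz":0}]'

```text
time_s: 30.35
position: [0.5807, 0.1816, 0.1453]
eef_rot: [[0.243, 0.97, -0.007], [0.97, -0.243, 0.001], [-0.001, -0.007, -1.0]]
force: [0.2, -0.2, -2.6]
width: 0.664
```

```bash
python3 -c "
from jar import *
go(.5857,.1783,.0395,-14);fix()
"
```

```text
t 30.35 pos [0.5807 0.1816 0.1453] yaw -14.0 tilt [-0.007  0.001 -1.   ] q6 0.35 w 58.5 F [ 0.2 -0.2 -2.6]
  go [ -1.9   6.4 105.8] rz -0.0
  fix rx -0.43 ry 0.05
```

arm_command --rows '[{"hand":50,"tx":-2,"ty":6,"tz":10,"rx":-0.4,"ry":0,"rz":0},{"hand":50,"tx":0,"ty":0,"tz":25,"rx":0,"ry":0,"rz":0},{"hand":50,"tx":0,"ty":0,"tz":25,"rx":0,"ry":0,"rz":0},{"hand":50,"tx":0,"ty":0,"tz":10,"rx":0,"ry":0,"rz":0},{"hand":50,"tx":0,"ty":0,"tz":0,"rx":0,"ry":0,"rz":0},{"hand":50,"tx":0,"ty":0,"tz":0,"rx":0,"ry":0,"rz":0}]'

```text
time_s: 30.95
position: [0.585, 0.179, 0.0728]
eef_rot: [[0.24, 0.971, 0.001], [0.971, -0.24, -0.001], [-0.001, 0.002, -1.0]]
force: [0.8, -0.0, -3.2]
width: 0.667
```

```bash
python3 -c "
from jar import *
go(.5857,.1783,.0395,-14);fix()
"
```

```text
t 30.95 pos [0.585  0.179  0.0728] yaw -13.9 tilt [ 0.001 -0.001 -1.   ] q6 0.35 w 58.8 F [ 0.8 -0.  -3.2]
  go [-0.5  0.8 33.3] rz 0.1
  fix rx 0.09 ry 0.04
```

arm_command --rows '[{"hand":50,"tx":-0.5,"ty":0.5,"tz":10,"rx":0,"ry":0,"rz":0},{"hand":50,"tx":0,"ty":0,"tz":10,"rx":0,"ry":0,"rz":0},{"hand":50,"tx":0,"ty":0,"tz":6,"rx":0,"ry":0,"rz":0},{"hand":50,"tx":0,"ty":0,"tz":0,"rx":0,"ry":0,"rz":0},{"hand":50,"tx":0,"ty":0,"tz":0,"rx":0,"ry":0,"rz":0}]'

```text
time_s: 31.45
position: [0.5876, 0.1786, 0.0475]
eef_rot: [[0.24, 0.971, 0.006], [0.971, -0.24, -0.001], [0.001, 0.006, -1.0]]
force: [-0.0, -0.0, -1.8]
width: 0.666
```

```bash
python3 -c "
from jar import *
go(.5857,.1783,.0395,-14);fix()
"
```

```text
t 31.45 pos [0.5876 0.1786 0.0475] yaw -13.9 tilt [ 0.006 -0.001 -1.   ] q6 0.35 w 58.7 F [-0.  -0.  -1.8]
  go [-0.8 -1.9  8. ] rz 0.1
  fix rx 0.36 ry -0.06
```

arm_command --rows '[{"hand":50,"tx":-0.8,"ty":-2,"tz":4,"rx":0.4,"ry":0,"rz":0},{"hand":50,"tx":0,"ty":0,"tz":2,"rx":0,"ry":0,"rz":0},{"hand":50,"tx":0,"ty":0,"tz":0,"rx":0,"ry":0,"rz":0}]'

```text
time_s: 31.75
position: [0.5858, 0.1783, 0.0416]
eef_rot: [[0.24, 0.971, -0.0], [0.971, -0.24, 0.001], [0.001, -0.0, -1.0]]
force: [-0.0, -0.0, -1.0]
width: 0.668
```

```bash
python3 -c "
from jar import *
go(.5857,.1783,.0395,-14);fix()
"
```

```text
t 31.75 pos [0.5858 0.1783 0.0416] yaw -13.9 tilt [-0.     0.001 -1.   ] q6 0.34 w 58.8 F [-0. -0. -1.]
  go [-0.1 -0.1  2.1] rz 0.1
  fix rx -0.02 ry -0.08
```

arm_command --rows '[{"hand":50,"tx":0,"ty":0,"tz":1.5,"rx":0,"ry":0,"rz":0},{"hand":50,"tx":0,"ty":0,"tz":1,"rx":0,"ry":0,"rz":0},{"hand":50,"tx":0,"ty":0,"tz":0.5,"rx":0,"ry":0,"rz":0}]'

```text
time_s: 32.05
position: [0.586, 0.1784, 0.0395]
eef_rot: [[0.24, 0.971, 0.0], [0.971, -0.24, 0.001], [0.001, -0.0, -1.0]]
force: [-4.1, 0.5, 4.8]
width: 0.665
```

```bash
python3 -c "
from jar import *
go(.5857,.1783,.0395,-14);fix()
"
```

```text
t 32.05 pos [0.586  0.1784 0.0395] yaw -13.9 tilt [ 0.     0.001 -1.   ] q6 0.34 w 58.6 F [-4.1  0.5  4.8]
  go [-0.2 -0.3 -0. ] rz 0.1
  fix rx -0.01 ry -0.08
```

Contact. Release and rise clear of everything, then check.

arm_command --rows '[{"hand":70,"tx":0,"ty":0,"tz":-0.3,"rx":0,"ry":0,"rz":0},{"hand":80,"tx":0,"ty":0,"tz":0,"rx":0,"ry":0,"rz":0},{"hand":85,"tx":0,"ty":0,"tz":0,"rx":0,"ry":0,"rz":0},{"hand":85,"tx":0,"ty":0,"tz":-15,"rx":0,"ry":0,"rz":0},{"hand":85,"tx":0,"ty":0,"tz":-35,"rx":0,"ry":0,"rz":0},{"hand":85,"tx":0,"ty":0,"tz":-50,"rx":0,"ry":0,"rz":0},{"hand":85,"tx":0,"ty":0,"tz":-50,"rx":0,"ry":0,"rz":0},{"hand":85,"tx":0,"ty":0,"tz":-50,"rx":0,"ry":0,"rz":0},{"hand":85,"tx":0,"ty":0,"tz":-50,"rx":0,"ry":0,"rz":0},{"hand":85,"tx":-20,"ty":-20,"tz":-30,"rx":0,"ry":0,"rz":0}]'

```text
time_s: 33.05
position: [0.5604, 0.1635, 0.3265]
eef_rot: [[0.24, 0.971, -0.003], [0.971, -0.24, 0.001], [0.001, -0.003, -1.0]]
force: [0.5, 0.4, 0.6]
width: 0.966
```

arm_command --rows '[{"hand":85,"tx":-20,"ty":-20,"tz":0,"rx":0,"ry":0,"rz":0},{"hand":85,"tx":0,"ty":0,"tz":0,"rx":0,"ry":0,"rz":0},{"hand":85,"tx":0,"ty":0,"tz":0,"rx":0,"ry":0,"rz":0}]'

```text
time_s: 33.35
position: [0.5367, 0.1481, 0.3384]
eef_rot: [[0.24, 0.971, 0.015], [0.971, -0.24, 0.002], [0.006, 0.014, -1.0]]
force: [1.4, 0.9, -1.0]
width: 0.968
```

```bash
python3 -c "
from jar import *
import pickle
go(.585,.178,.3)
m=r.camera_model('wrist'); i=lid(.012,'wrist',guess=(.585,.178)); lid(.012,'scene',guess=(.585,.178)); pickle.dump(m,open('m13.pkl','wb'))
cv2.imwrite('pics/w13.png',cv2.resize(i,(800,600)))
"
```

```text
t 33.35 pos [0.5367 0.1481 0.3384] yaw -13.9 tilt [ 0.015  0.002 -1.   ] q6 0.3 w 85.3 F [ 1.4  0.9 -1. ]
  go [40.4 39.2 39.2] rz None
1401 [(np.int64(103), np.int64(145)), (np.int64(260), np.int64(302))] (array([0.58562586, 0.1775875 ]), np.float64(9.038542747497559))
185 [(np.int64(130), np.int64(144)), (np.int64(240), np.int64(256))] (array([0.58006265, 0.1820053 ]), np.float64(6.5219526290893555))
```

View pics/w13.png

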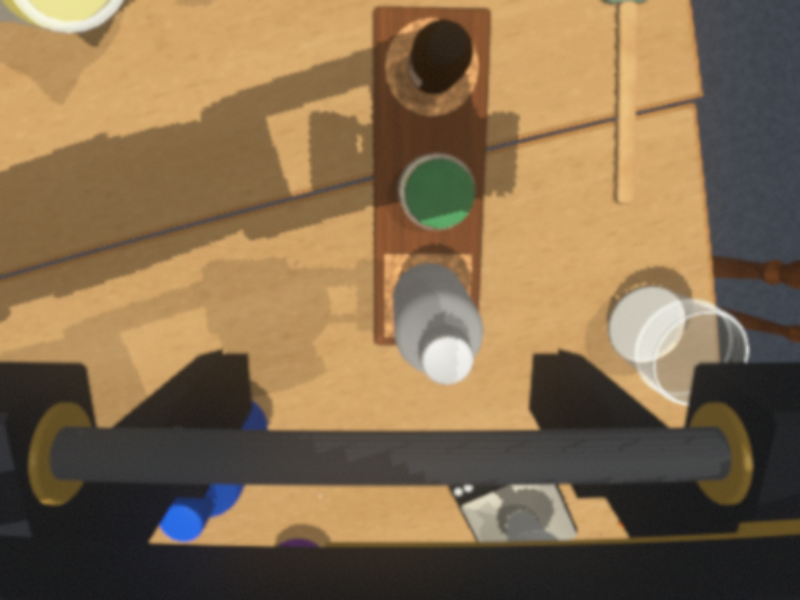

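The view shows amber on the round mat (432,66), the jar at (437,192) and metal on the square mat with its cap at (447,360), all standing. A last number check against the board outline:

```bash
python3 -c "
from h import *
import pickle
m=pickle.load(open('m13.pkl','rb')); f=lambda u,v,z:np.round(onz('wrist',u*.64,v*.64,z,m)[:2],4)
print('round',f(432.5,66,.015),'board corners',f(375,8,.012),f(490,10,.012),f(375,344,.012),'ctr',(f(490,10,.012)+f(375,344,.012))/2)
print('metal cap',f(447,360,.173),'jar',f(438,192,.09),'sq L',f(384,254,.015),f(472,254,.015))
i=cv2.imread('pics/w13.png')
i=cv2.resize(i,(512,384),interpolation=cv2.INTER_AREA);mk=np.zeros((384,512),bool);mk[8:65,255:310]=(i.max(2)<75)[8:65,255:310]
print('amber',fitsil('wrist',big(mk),[(R,z+.015) for R,z in AMB],(.611,.276),m))
"
```

```text
round [0.6105 0.2777] board corners [0.5748 0.3347] [0.6682 0.3109] [0.5017 0.0483] ctr [0.58495 0.1796 ]
metal cap [0.5601 0.0817] jar [0.5849 0.1795] sq L [0.5314 0.1312] [0.6094 0.1117]
amber (array([0.61027086, 0.27623408]), np.float64(22.232181549072266))
```

All within about 2 mm. The arm is clear, so I hand in.

```bash
python3 -c "
from h import *
print(r.sign_off(), r.sense()['time_s'])"
```

```text
the job is handed in; nothing more can be done
the job is handed in; nothing more can be done
```

The job is done and handed in at about 34 s on the robot's clock; signing off gives no verdict.

- **Cup:** I raised the top cup about 6 mm and turned it about 62° while its foot was still inside the lower cup. I then lifted it out and stood it on the steel plate, about 1–2 mm from its centre. Right after that, the lower cup measured within about 1 mm of where it started.
- **Board:** The amber bottle stands on the round mat, the metal bottle on the square mat and the jar at the board's centre. Each measured within about 2 mm of its target in the last overhead picture.
- **Final state:** That picture shows the amber bottle, jar and metal bottle upright, with the gripper open and clear above them. I did not move the blue and purple bottles.

**Checks that disagreed:**
- The scene camera's last fit of the jar was about 5–6 mm off the wrist camera's. It rested on only 185 lid pixels, so I trusted the wrist view.
- The silhouette fit for the amber bottle was also loose, with errors of a few pixels. It still agreed with the arm's placing pose to about 2 mm.
- I did not measure the cups again at the end. In the last picture the placed cup shows only partly, at the frame's edge.

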